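# Load the clip canister on the carousel and hold it at the front

### The arm

A 7-joint arm with a two-finger parallel gripper is mounted at the origin on the work surface. World frame = base frame: x ahead of the robot, y to its left, z up, the work surface at z = 0. Lengths are in m, angles in rad, forces in N, time in s.
With the tool pointing down it reaches from about 0.35 to 0.775 m from the base axis. Payload 3.1 kg.
Tool frame: the origin (TCP) lies at the very end of the fingers, on their centre line; the grasp point (between the pads) lies 19 mm behind it; z points along the fingers, y is the direction in which the jaws open and shut (so a half turn about z gives the same grasp; the last joint's range is limited). The gripper opens to 85 mm and grips with 20 to 120 N. Pads are 22 mm wide; open, the fingers measure 114 mm over their backs; the gripper's body (76 mm by 85 mm) begins 54 mm behind the grasp point. The pads swing forward as they close: fully open they stand 13 mm farther back than shut.
Start: joints at [-1.327, 0.311, 0.014, 1.512, -0.004, 1.319, -0.027], TCP at [0.155, 0.528, 0.193] pointing down, gripper open.
Joint ranges: [-2.7, 2.7], [-0.3, 1.91], [-1.27, 1.3], [0.12, 2.57], [-1.44, 4.58], [0.2, 2.03], [-3.05, 3.05]. Speed limits (rad/s): [2.79, 2.79, 3.14, 3.14, 3.14, 3.14, 3.14].

### API

Orientations are given as a unit quaternion [x, y, z, w].
In Python, from rig import telemetry, imaging, env gives the robot as it stands.
- The arm moves only by the tool send_rows, never from a script. Its argument "steps" is a list of rows, each a list of 3 entries, a list of its own where there are three numbers: the closure, from -1 (fully open) to 1 (shut), so that 0 is half open, then the shift along the tool's x, y, z in cm, then the turn about the tool's z in degrees. In form: [[fingers, [tx, ty, tz], twist], ...]. A call has 1 to 10 rows; each row shifts and turns the commanded pose from where the row before left it, along the tool's axes as they then stand; what a row does not reach is not made up. A row lasts 1/8 s, in which the tool goes at most 62.5 mm and 10.7 degrees, less where a joint would pass 70% of its speed; a pose out of reach is approached as far as the arm can. A call with a gripper value outside its range is refused whole. The fingers move at their own pace and stop on an object; "newtons" is the grip in N (left out, the last holds). Time passes only in rows, so rows that do not move let the fingers close. It gives the time, the measured TCP pose, the force and the opening at its end, in the units of the state.
- telemetry.state(): the state, without advancing time (a new reading comes with each control period).
- imaging.grab_frame(name): name is "side" or "top"; returns the picture (480x640x3 uint8, red, green, blue); there is no depth.
- imaging.camera_model(name): a dict with "fx", "fy", "cx", "cy" (pixels), "k1" (the pictures are not rectified: a ray, as slopes to the right and down, at radius r is drawn at 1 + k1 r^2 times it, then the intrinsics apply), "eye" and "attitude" of the camera in the world. Camera axes: x right, y down, z forward; pixel columns grow to the right and rows downward; lengths in m; the calibration is good to about 2 mm. A picture is of the moment at which its call begins. camera_model takes no time and is no camera call.
- env.finish_job(): hands the job in, once; it reports no verdict.
The state is a dict: "time_s": time; "q": joint angles; "dq": joint speeds; "joint_efforts": joint torques, N m; "tcp_pos": TCP position; "tool_rot": TCP orientation; "wrist_force": force on the tool from outside, world axes, zero at the start; "moment": the same for the moment, N m; "opening": finger opening in m.
Only numpy, scipy, OpenCV 4.12 (cv2) and the standard library are available. Lean on these libraries where they do the work, as an engineer would, in place of code of your own. Each camera call takes 0.05 s, during which the arm holds its last target.

### The job

Stand the small steel clip-latch canister with the blue band upright and centred on the empty black riser of the carousel and let go of it. Then turn the carousel by the steel bar handle on its centre post until the canister stands at the front, in line with the blue pointer on the foot, and finish while still gripping the handle so that the turntable is held still there. Leave the squeezer, reamer, pitcher and spoon on the tray where they are.

Things in the scene. Friction and masses are not known exactly. Their poses are not given: they have to be found in the camera images.
- canister_centre (a point): centre (half-way up) of the loose canister: upright steel cylinder 54 mm in diameter and 62 mm tall, about 0.2 kg, blue band low on its side and a blue dot on its lid. Its frame: z up, thin wire clip latch on its -x side (stands out to 33 mm from the axis), hinge on its +x side (31 mm), so it is best gripped across y. It starts standing on the tray floor, which is 10 mm above the counter; the tray rim is 28 mm high. Either way round is fine on the riser
- carousel: the carousel's fixed foot (170 mm wide), origin on the turning axis at counter height. Its -x axis points to the front, where a flat blue pointer sticks out along the counter to 160 mm from the axis, roughly towards the robot. Above it turns a round wooden turntable 250 mm in diameter, its top 30 mm above the counter, carrying the riser and, 120 degrees to either side of it at 88 mm from the axis, two glass jars fixed in rings (tops 104 mm above the counter)
- riser_top (a point): centre of the flat top of the empty riser: a black round post 42 mm in diameter, standing 30 mm over the turntable, its top 60 mm above the counter and 90 mm from the turning axis. Its frame turns with the turntable: its -x points outward from the axis through the riser, z up
- handle (a point): the steel bar handle on top of the centre post (22 mm in diameter), fixed to the turntable and turning with it. Origin at the bar's centre, on the turning axis, 160 mm above the counter. The bar is 18 mm thick along its x, 70 mm long along its y and 34 mm high, all centred on the origin; its -x points the same way as the riser lies. Clear space above it
- turntable (a joint): angle of the turntable on its foot in rad, counter-clockwise from above positive; at 0 (or any full turn, 6.283) the riser is exactly at the front over the pointer. Starts between 1.0 and 5.28. It turns freely several turns either way, with light friction (about 0.05 N m), and stays where it is left
- squeezer: bystander: cast aluminium hand squeezer lying on the back of the tray, about 200 x 75 x 50 mm, origin under its middle, long axis y
- reamer: bystander: white ceramic reamer, dish 100 mm in diameter with a ribbed cone 62 mm high, origin under its centre; on the tray beside the canister, on either side
- pitcher: bystander: clear glass pitcher, 90 mm in diameter and 175 mm tall, handle on its -y side to 81 mm from the axis, origin under its centre; at the back of the tray
- spoon: bystander: bamboo spoon, 218 mm long along y and 8 mm thick, lying along the near edge of the tray, origin 16 mm from its middle towards the blade (+y) end
Mind the look-alikes: they are no part of the job. There is more than one size of the part that bears canister_centre; the job needs the smallest.

How it is judged:
On the way:
1. the canister stands upright and centred on the riser, let go (horizontal distance between canister_centre and riser_top below 0.012 m and z of canister_centre in the frame of riser_top between 0.027 and 0.035 m and angle between canister_centre's own z axis and vertical below 0.12 rad and contact force between the fingers and canister below 0.1 N), for 0.2 s.
At the end, for the whole second after the job is handed in: The canister stands upright (within 0.12 rad), untouched, within 14 mm of the riser's centre; the riser is at the front, within 11 mm sideways (7 degrees) of the pointer's line; the turntable is still (under 0.05 rad/s) and the fingers still hold the bar handle between them with more than 2 N (horizontal distance between canister_centre and riser_top below 0.014 m and z of canister_centre in the frame of riser_top between 0.027 and 0.035 m and angle between canister_centre's own z axis and vertical below 0.12 rad and contact force between each of the arm, the fingers and canister below 0.1 N and x of riser_top in the frame of carousel below -0.05 m and y of riser_top in the frame of carousel between -0.011 and 0.011 m and velocity of joint turntable between -0.05 and 0.05 rad/s and contact force between the fingers and carousel above 2 N and distance between the grasp point and handle below 0.04 m); the arm keeps its last pose, push and grip.
It fails at once if the pitcher, squeezer, reamer or spoon is moved more than 25 mm (distance of any of pitcher, squeezer, reamer, spoon from where it was at the start of the episode above 0.025 m).
It fails at once if the pitcher is tipped over (angle between pitcher's own z axis and vertical above 0.4 rad).
It also fails if it takes over 72 s, if anything falls off the work surface, if the arm or the gripper's body presses on something with over 40 N, if the wrist force passes 120 N, or if a joint passes its speed limit or range.

## Working session

There is one attempt and no reset: what is moved stays moved. The work goes in short steps, Python scripts to look and compute and a tool call to move; the robot and the scene stay as the last step left them, time stands still between calls to the robot, and variables do not carry over. Pictures are saved under pics/ and viewed, and the job is handed in when it is done.

Besides the shell and the picture viewer there is one more tool, called as name([rows], argument=value, ...), one row to a line, values as JSON. send_rows: Moves the arm, as the interface text tells. Its arguments: {"type":"object","properties":{"steps":{"type":"array"},"newtons":{"type":"number"}},"required":["steps"]}

```bash
mkdir -p pics; ls
python3 - <<'E'
from rig import telemetry, imaging, env
import cv2
s=telemetry.state()
for k,v in s.items(): print(k,v)
for n in ("side","top"):
    print(n,imaging.camera_model(n))
    im=imaging.grab_frame(n)
    cv2.imwrite(f"pics/{n}0.png",im[:,:,::-1])
E
```

```text
pics
time_s 0.0
q [-1.32669877  0.3117456   0.01401477  1.51309115 -0.00441903  1.31919831
 -0.02720923]
dq [ 0.00087693  0.0007842  -0.00038987 -0.00112438 -0.00031897 -0.00132288
  0.00047256]
joint_efforts [-1.39630338e-04 -3.79912734e+01  1.45976711e-01 -2.30591547e+01
  1.22248844e-02  1.37515171e-02 -4.93208162e-06]
tcp_pos [0.15481845 0.52688593 0.19139654]
tool_rot [ 1.42392562e-01  9.89809529e-01 -1.19883632e-03 -1.28590066e-04]
wrist_force [0.17800318 0.17838425 0.24637689]
moment [-0.0233911   0.01088484  0.06494941]
opening 0.08533073691199104
side {'fx': 519.2387134769554, 'fy': 519.2387134769554, 'cx': 326.1800750406635, 'cy': 240.0458908919639, 'k1': -0.06209162657610397, 'eye': array([ 0.45089392, -1.10819925,  0.70223141]), 'attitude': array([ 0.87364754, -0.02758726,  0.01522016, -0.48553812])}
top {'fx': 555.122818182317, 'fy': 555.122818182317, 'cx': 325.1914334148229, 'cy': 251.25549627044722, 'k1': -0.15564700505660786, 'eye': array([ 0.35908849, -0.13177569,  1.27150339]), 'attitude': array([ 0.71590037, -0.69496868,  0.05063894, -0.04405566])}
```

View pics/side0.png

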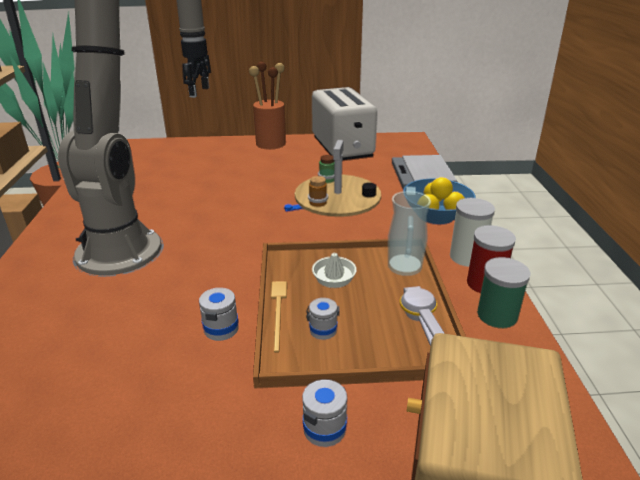

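View pics/top0.png

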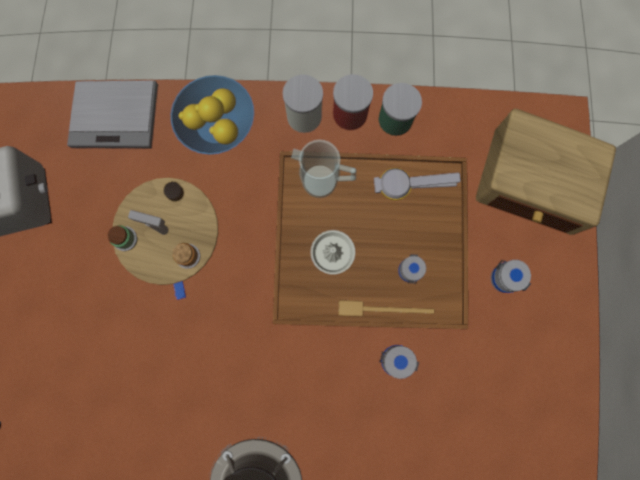

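Candidates for the canister, in the top view: (413,268) on the tray, (513,276) on the counter to the right, (400,362) on the counter near the robot. The job needs the smallest, which by the description stands on the tray: (413,268) top, (323,318) side. I'll check it in a crop.

```bash
cat > h.py <<'E'
import numpy as np, cv2
from scipy.spatial.transform import Rotation as R
from rig import telemetry, imaging, env
def K(m): return np.array([[m['fx'],0,m['cx']],[0,m['fy'],m['cy']],[0,0,1]])
def unproj(n,uv,z):
    m=imaging.camera_model(n)
    # model: drawn = ray*(1+k1 r^2) = cv2 distortion
    p=cv2.undistortPointsIter(np.array(uv,float).reshape(-1,1,2),K(m),np.array([m['k1'],0,0,0,0]),None,None,(3,100,1e-10)).reshape(-1,2)
    d=R.from_quat(m['attitude']).apply(np.c_[p,np.ones(len(p))])
    e=m['eye']; z=np.broadcast_to(z,len(p))
    return e+d*((z-e[2])/d[:,2])[:,None]
def proj(n,X):
    m=imaging.camera_model(n); X=np.array(X,float).reshape(-1,3)
    r=R.from_quat(m['attitude']).inv(); 
    q=r.apply(X-m['eye'])
    return cv2.projectPoints(q,np.zeros(3),np.zeros(3),K(m),np.array([m['k1'],0,0,0,0]))[0].reshape(-1,2)
E
python3 - <<'E'
from h import *
a=cv2.imread('pics/top0.png'); b=cv2.imread('pics/side0.png')
def crop(im,x,y,w,h,s): return cv2.resize(im[y:y+h,x:x+w],None,fx=s,fy=s,interpolation=cv2.INTER_CUBIC)
cv2.imwrite('pics/c_top.png',crop(a,370,240,170,150,4)[:600])
cv2.imwrite('pics/c_car.png',crop(a,100,165,130,145,4))
cv2.imwrite('pics/c_side.png',crop(b,180,270,180,180,3))
cv2.imwrite('pics/c_carside.png',crop(b,270,130,130,100,6))
print('canister',unproj('top',[(414,268)],0.072),unproj('side',[(323,304)],0.072))
for uv in [(513,276),(400,362)]: print(unproj('top',[uv],0.09))
print(proj('side',unproj('top',[(414,268)],0.072)))
E
```

```text
canister [[ 0.48997651 -0.33562205  0.072     ]] [[ 0.49386777 -0.32834492  0.072     ]]
[[ 0.47651066 -0.55209733  0.09      ]]
[[ 0.28726718 -0.30536604  0.09      ]]
[[321.18453486 306.48508565]]
```

View pics/c_top.png

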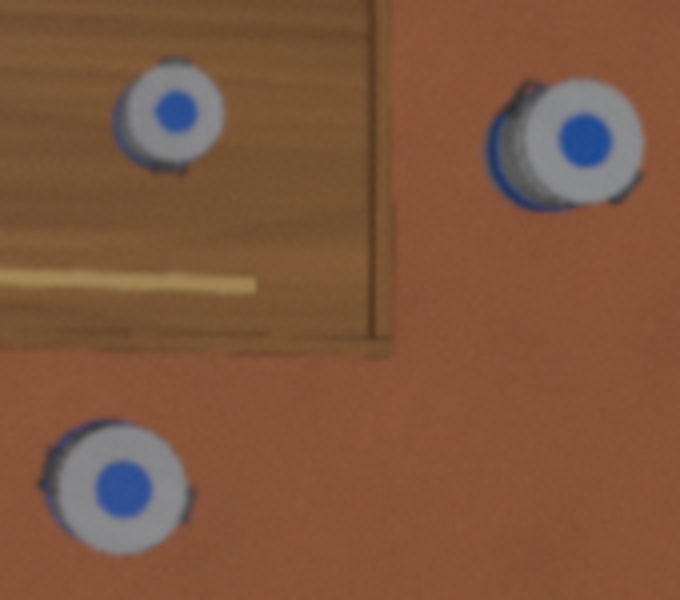

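View pics/c_car.png

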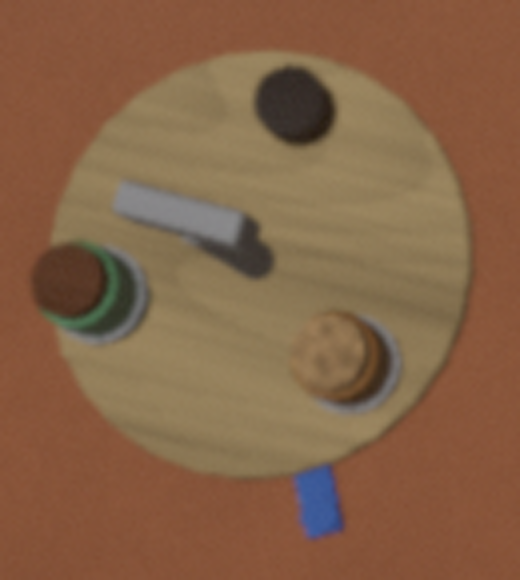

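View pics/c_side.png

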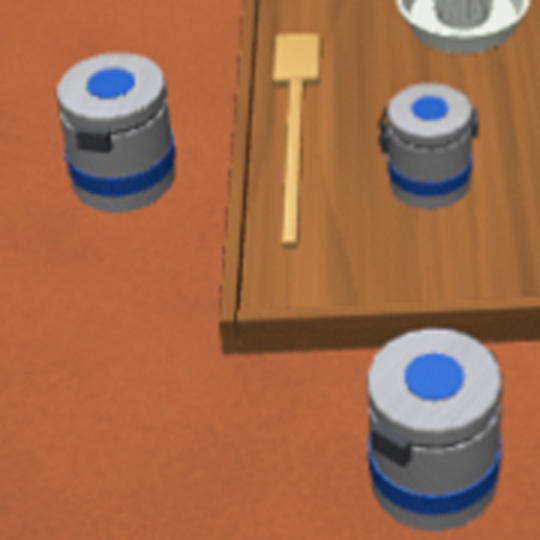

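View pics/c_carside.png

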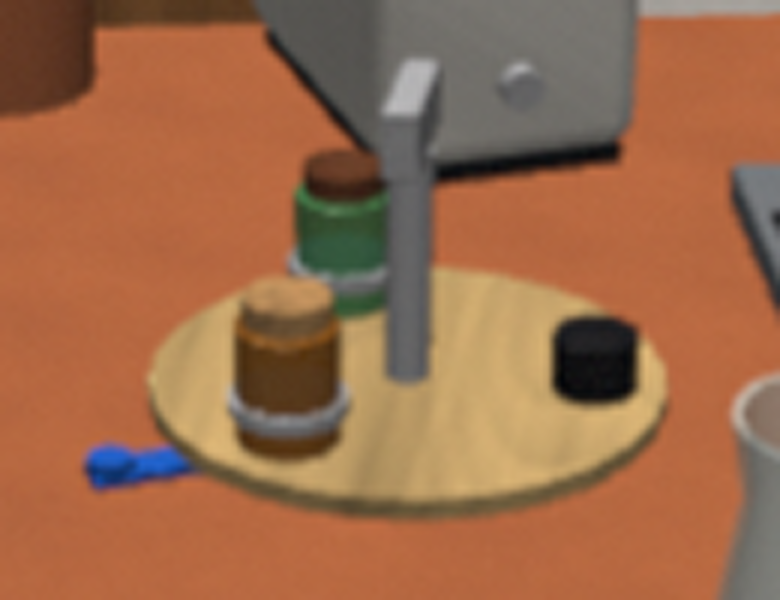

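Run:
```python
from h import *
from scipy.optimize import least_squares
a=cv2.imread('pics/top0.png'); b=cv2.imread('pics/side0.png')
def cent(im,x0,y0,x1,y1,f):
    hsv=cv2.cvtColor(im,cv2.COLOR_BGR2HSV).astype(int); m=f(hsv).astype(np.uint8)
    M=np.zeros_like(m); M[y0:y1,x0:x1]=m[y0:y1,x0:x1]
    n,l,st,c=cv2.connectedComponentsWithStats(M); 
    o=sorted(range(1,n),key=lambda i:-st[i,4])[:3]
    return [(st[i,4],st[i,:4].tolist(),c[i].round(2).tolist()) for i in o],M
blue=lambda h:(abs(h[...,0]-111)<12)&(h[...,1]>150)
t,_=cent(a,400,255,430,282,blue); s,_=cent(b,305,295,340,345,blue)
print(t,s)
p,_=cent(a,170,280,190,302,blue); print('pointer',p)
dark=lambda h:(h[...,2]<65)
r,_=cent(a,160,178,190,206,dark); print('riser',r)
r2,_=cent(b,358,178,380,200,lambda h:h[...,2]<45); print('riser side',r2)
wood=lambda h:(h[...,0]>13)&(h[...,0]<28)&(h[...,1]<170)&(h[...,1]>60)
w,M=cent(a,105,170,225,290,wood); print('disc',w)
cs,_=cv2.findContours(M,cv2.RETR_EXTERNAL,cv2.CHAIN_APPROX_NONE); c=max(cs,key=len)
c=cv2.convexHull(c).reshape(-1,2)
P=unproj('top',c,0.03)
f=least_squares(lambda v:np.hypot(P[:,0]-v[0],P[:,1]-v[1])-v[2],[.6,.25,.125],loss='soft_l1',f_scale=.002)
print('disc centre',f.x,np.abs(f.fun).max())
g=least_squares(lambda v:np.hypot(P[:,0]-v[0],P[:,1]-v[1])-.125,f.x[:2],loss='soft_l1',f_scale=.002);print(g.x)
# handle
hb,_=cent(a,120,205,170,240,lambda h:(h[...,1]<40)&(h[...,2]>110)); print('handle top',hb)
```

```text
[(np.int32(56), [410, 264, 8, 8], [413.71, 267.5])] [(np.int32(101), [310, 326, 26, 9], [322.84, 331.12]), (np.int32(59), [318, 303, 11, 7], [322.75, 305.66])]
pointer [(np.int32(76), [176, 283, 8, 15], [179.25, 289.86])]
riser [(np.int32(250), [165, 183, 18, 18], [173.48, 191.12])]
riser side [(np.int32(150), [363, 184, 13, 13], [368.67, 189.75])]
disc [(np.int32(7664), [109, 177, 109, 108], [167.38, 231.39]), (np.int32(8), [118, 240, 7, 4], [121.25, 241.75]), (np.int32(2), [173, 186, 2, 2], [173.5, 186.5])]
disc centre [0.56479718 0.23031123 0.12488189] 0.007404459242610351
[0.56479206 0.23033414]
handle top [(np.int32(252), [128, 211, 33, 15], [143.83, 217.5]), (np.int32(12), [130, 228, 6, 7], [132.83, 230.67]), (np.int32(2), [146, 224, 2, 2], [146.5, 224.5])]
```

Run:
```python
from h import *
a=cv2.imread('pics/top0.png'); b=cv2.imread('pics/side0.png')
from scipy.optimize import least_squares
tu=np.array([413.71,267.5]);su=np.array([322.75,305.66])
f=least_squares(lambda v:np.r_[proj('top',[*v,.072])[0]-tu,proj('side',[*v,.072])[0]-su],[.49,-.33]); print('can',f.x,f.fun)
f=least_squares(lambda v:np.r_[proj('top',v)[0]-tu,proj('side',v)[0]-su],[.49,-.33,.07]); print('can3',f.x,f.fun)
print('can top', unproj('top',[tu],.072),'side',unproj('side',[su],.072))
C=np.array([.565,.2303])
R1=unproj('top',[(173.5,191.1)],.056)[0,:2]; print('riser',R1,np.linalg.norm(R1-C),np.degrees(np.arctan2(*(R1-C)[::-1])))
Pp=unproj('top',[(179.25,289.86)],0.003)[0,:2]; print('ptr',Pp,np.degrees(np.arctan2(*(C-Pp)[::-1])), np.linalg.norm(Pp-C))
print('handle',unproj('top',[(143.83,217.5)],.177))
# overlay
def ring(c,r,z,n=60):
    t=np.linspace(0,2*np.pi,n); return np.c_[c[0]+r*np.cos(t),c[1]+r*np.sin(t),np.full(n,z)]
for nm,im,x,y,w,h,s in (('top',a,100,165,130,145,4),('side',b,270,130,130,100,6)):
    o=cv2.resize(im[y:y+h,x:x+w],None,fx=s,fy=s,interpolation=cv2.INTER_CUBIC)
    d=(R1-C)/np.linalg.norm(R1-C); n=np.array([-d[1],d[0]])
    bar=np.array([[*(C+i*.009*d+j*.035*n),.177] for i,j in((1,1),(1,-1),(-1,-1),(-1,1),(1,1))])
    for L,col in ((ring(C,.125,.03),(0,0,255)),(ring(C+d*.09,.021,.06),(0,255,0)),(bar,(255,0,255)),(ring(C,.011,.03),(255,255,0))):
        u=(proj(nm,L)-[x,y]+.5)*s-.5
        cv2.polylines(o,[np.round(u*8).astype(np.int32)],False,col,1,cv2.LINE_AA,3)
    cv2.imwrite(f'pics/ov_{nm}.png',o)
```

```text
can [ 0.49219508 -0.33443738] [-0.23794457 -0.52505927 -0.43974989  0.38519447]
can3 [ 0.49212643 -0.33477776  0.07306027] [-0.00207477 -0.54058995 -0.46789209  0.06602773]
can top [[ 0.49105653 -0.33497257  0.072     ]] side [[ 0.49310001 -0.3333321   0.072     ]]
riser [0.65020427 0.2069749 ] 0.08833928292335483 -15.309917355816827
ptr [0.43031391 0.19247261] 15.687711105985155 0.1398973024284182
handle [[0.56484878 0.23106988 0.177     ]]
```

View pics/ov_top.png

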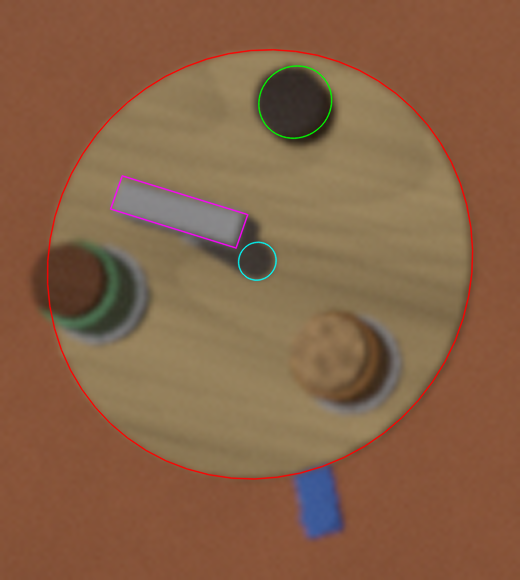

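View pics/ov_side.png

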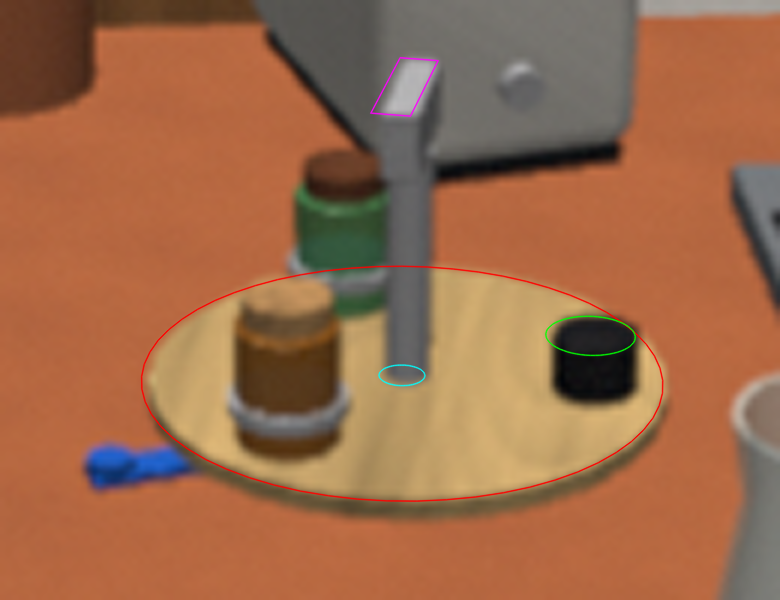

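Top crop: three look-alike canisters. The one on the tray, with its dot at (413.7,267.5), is clearly the smallest, and its latch and hinge lie roughly along world x. In the overlay the carousel model fits the top view; the riser is at about (173,191). The side view disagrees with it by about 2 mm. I'll approach the canister with the jaws along world y.

send_rows([
  [-1,[0,0,-2.5],-8.2],
  [-1,[0,0,-2.5],-8.2],
  [-1,[-2.7,-4.75,0],0],
  [-1,[-2.7,-4.75,0],0],
  [-1,[-2.7,-4.75,0],0],
  [-1,[-2.7,-4.75,0],0],
  [-1,[-2.7,-4.75,0],0],
  [-1,[-2.7,-4.75,0],0],
  [-1,[-2.7,-4.75,0],0],
  [-1,[-2.7,-4.75,0],0],
], newtons=40)

```text
time_s: 1.35
tcp_pos: [0.3716, 0.1461, 0.2423]
tool_rot: [-0.0, 1.0, 0.0, -0.0]
wrist_force: [1.1, 1.9, -0.1]
opening: 0.0856
```

```bash
cat >> h.py <<'E'
def st():
    s=telemetry.state(); r=R.from_quat(s['tool_rot']); M=r.as_matrix()
    print('t',round(s['time_s'],2),'tcp',s['tcp_pos'].round(4),'yaw_y',round(np.degrees(np.arctan2(M[1,1],M[0,1])),2),'zax',M[:,2].round(4),'q',s['q'].round(2),'open',round(s['opening'],4),'F',np.round(s['wrist_force'],1))
    return s
def go(target,yaw=None,grasp=False):
    # shift in tool axes, cm, from the measured pose (TCP target)
    s=st(); r=R.from_quat(s['tool_rot'])
    print('shift cm',(r.inv().apply(np.array(target)-s['tcp_pos'])*100).round(2))
E
python3 -c "
from h import *
go([.492,-.3345,.12])"
```

```text
t 1.35 tcp [0.3716 0.1461 0.2423] yaw_y 90.04 zax [-1.e-04  2.e-04 -1.e+00] q [-0.79 -0.04  0.36  1.79  0.01  1.39  1.14] open 0.0856 F [ 1.1  1.9 -0.1]
shift cm [-12.01 -48.07  12.21]
```

send_rows([
  [-1,[-1.33,-5.34,0],0],
  [-1,[-1.33,-5.34,0],0],
  [-1,[-1.33,-5.34,0],0],
  [-1,[-1.33,-5.34,0],0],
  [-1,[-1.33,-5.34,0],0],
  [-1,[-1.33,-5.34,0],0],
  [-1,[-1.33,-5.34,0],0],
  [-1,[-1.33,-5.34,2],0],
  [-1,[-1.36,-5.35,3],0],
  [-1,[0,0,3],0],
])

```text
time_s: 2.6
tcp_pos: [0.4888, -0.3388, 0.1604]
tool_rot: [0.004, 1.0, -0.002, -0.002]
wrist_force: [-0.6, 0.0, 0.2]
opening: 0.0852
```

send_rows([
  [-1,[0,0,2],0],
  [-1,[0,0,0],0],
])

```text
time_s: 2.85
tcp_pos: [0.4901, -0.3312, 0.1402]
tool_rot: [-0.0, 1.0, 0.002, -0.002]
wrist_force: [0.2, -0.5, 0.1]
opening: 0.0858
```

Run:
```python
from h import *
go([.492,-.3345,.026])
for n,x,y,w,h,s in (('side',230,200,180,180,3),('top',340,200,150,140,4)):
    im=imaging.grab_frame(n)[:,:,::-1]
    cv2.imwrite(f'pics/{n}1.png',cv2.resize(im[y:y+h,x:x+w],None,fx=s,fy=s,interpolation=cv2.INTER_CUBIC))
```

```text
t 2.85 tcp [ 0.4901 -0.3312  0.1402] yaw_y 90.02 zax [-0.0044  0.003  -1.    ] q [ 0.03  0.52  0.8   1.49 -0.38  1.29  2.45] open 0.0858 F [ 0.2 -0.5  0.1]
shift cm [-0.24 -0.37 11.42]
```

View pics/side1.png

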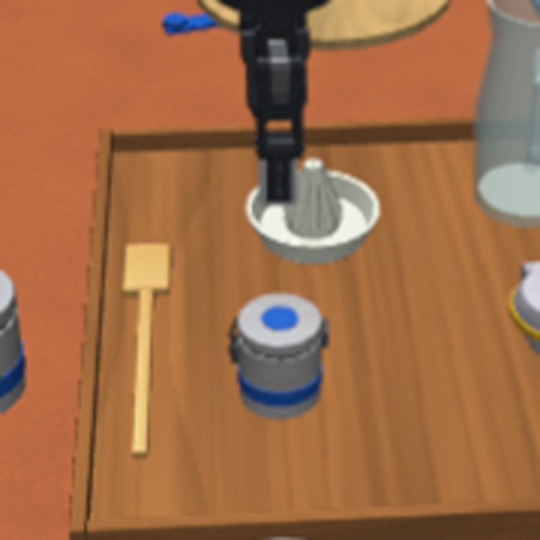

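View pics/top1.png

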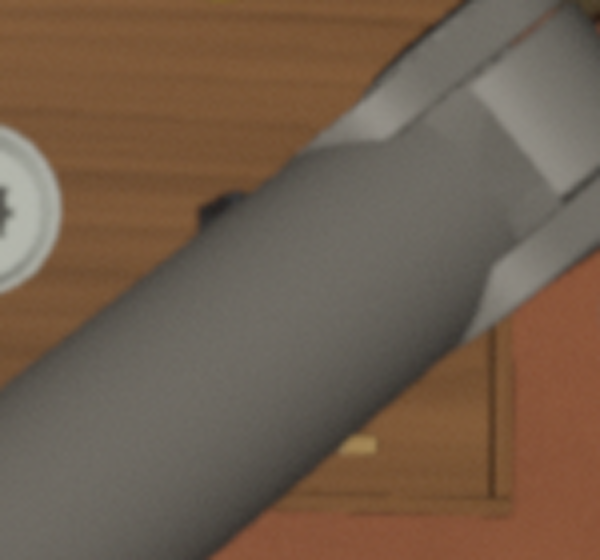

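Run:
```python
from h import *
s=st(); t=s['tcp_pos']
for d in ([0,-.0425,.013],[0,-.0425,.05],[0,-.057,.013]): print((proj('side',t+d)-[230,200])*3)
```

```text
t 2.95 tcp [ 0.4916 -0.3325  0.1431] yaw_y 90.05 zax [ 2.e-04 -3.e-04 -1.e+00] q [ 0.03  0.52  0.81  1.49 -0.38  1.29  2.45] open 0.0854 F [ 0.7 -0.5  0.8]
[[279.30275298 250.04967713]]
[[279.08530586 198.09499504]]
[[280.75790717 265.03329271]]
```

Run:
```python
from h import *
s=st(); t=s['tcp_pos']
for d in ([0,0,0],[0,.0425,.013],[0,-.0425,.013]): print((proj('side',t+d)))
im=imaging.grab_frame('side')[:,:,::-1]
cv2.imwrite('pics/side2.png',cv2.resize(im[120:360,220:440],None,fx=2.5,fy=2.5,interpolation=cv2.INTER_CUBIC)); st()
```

```text
t 2.95 tcp [ 0.4916 -0.3325  0.1431] yaw_y 90.05 zax [ 2.e-04 -3.e-04 -1.e+00] q [ 0.03  0.52  0.81  1.49 -0.38  1.29  2.45] open 0.0854 F [ 0.7 -0.5  0.8]
[[321.78499676 275.23706046]]
[[320.50058313 256.5595429 ]]
[[323.10091766 283.34989238]]
t 3.0 tcp [ 0.492  -0.3328  0.1437] yaw_y 90.05 zax [ 1.4e-03 -9.0e-04 -1.0e+00] q [ 0.03  0.52  0.81  1.49 -0.38  1.29  2.45] open 0.0853 F [ 0.3 -0.2 -0.5]
```

View pics/side2.png

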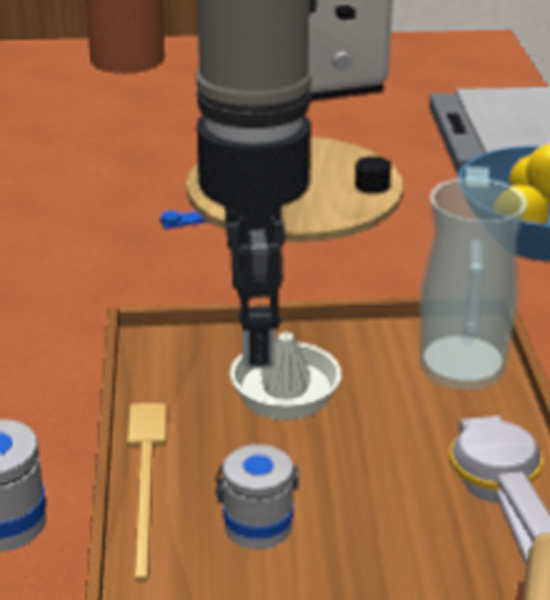

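Run:
```python
from h import *
print('start tcp proj',proj('side',[.1548,.5269,.1914]), proj('side',[.1548+.0425*.282,.5269+.0425*.959,.2044]),proj('side',[.1548-.0425*.282,.5269-.0425*.959,.2044]))
b=cv2.imread('pics/side0.png')
o=cv2.resize(b[20:120,150:250],None,fx=5,fy=5,interpolation=cv2.INTER_CUBIC)
s=st(); 
im=imaging.grab_frame('side')[:,:,::-1]
o2=cv2.resize(im[200:300,280:360],None,fx=5,fy=5,interpolation=cv2.INTER_CUBIC)
cv2.imwrite('pics/c3.png',np.hstack([o,o2])[:600,:800])
```

```text
start tcp proj [[200.99788669 108.71233421]] [[206.04997309 100.80384023]] [[194.72302229 108.80139765]]
t 3.0 tcp [ 0.492  -0.3328  0.1437] yaw_y 90.05 zax [ 1.4e-03 -9.0e-04 -1.0e+00] q [ 0.03  0.52  0.81  1.49 -0.38  1.29  2.45] open 0.0853 F [ 0.3 -0.2 -0.5]
```

View pics/c3.png

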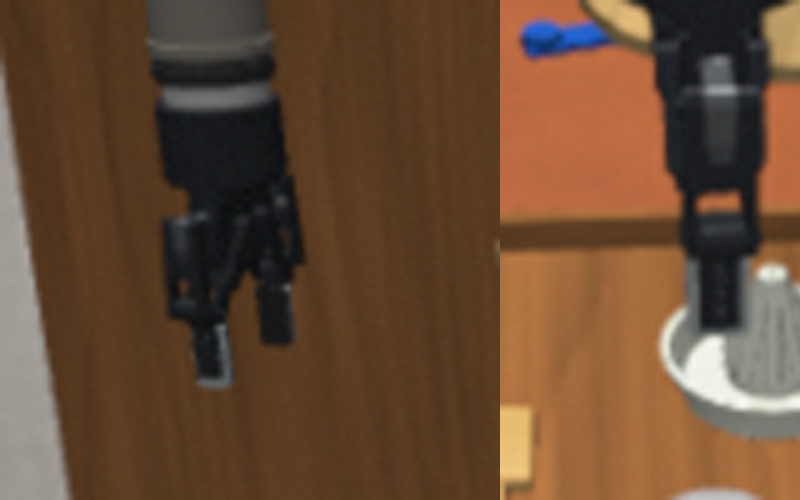

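Run:
```python
from h import *
t=st()['tcp_pos']
for z in (.156,.19,.22): print(z,unproj('top',[(391,253),(399,248)],z))
# z that matches near finger row
for y in (-.375,-.39,-.3325):
  for z in (.156,.17,.18,.19,.2): print(y,z,proj('side',[t[0],y,z]).round(1))
```

```text
t 3.05 tcp [ 0.4922 -0.3329  0.144 ] yaw_y 90.06 zax [ 0.002  -0.0012 -1.    ] q [ 0.03  0.52  0.81  1.49 -0.38  1.29  2.45] open 0.0853 F [-0.2  0.5  0.2]
0.156 [[ 0.51012608 -0.27391081  0.156     ]
 [ 0.52090131 -0.29017426  0.156     ]]
0.19 [[ 0.50552253 -0.2695786   0.19      ]
 [ 0.51596934 -0.28534634  0.19      ]]
0.22 [[ 0.50146057 -0.26575606  0.22      ]
 [ 0.51161759 -0.28108642  0.22      ]]
-0.375 0.156 [[323.4 283.4]]
-0.375 0.17 [[323.4 276.9]]
-0.375 0.18 [[323.4 272.2]]
-0.375 0.19 [[323.3 267.5]]
-0.375 0.2 [[323.3 262.7]]
-0.39 0.156 [[323.9 288.5]]
-0.39 0.17 [[323.9 282. ]]
-0.39 0.18 [[323.9 277.3]]
-0.39 0.19 [[323.9 272.5]]
-0.39 0.2 [[323.8 267.7]]
-0.3325 0.156 [[322.  269.5]]
-0.3325 0.17 [[322.  263.1]]
-0.3325 0.18 [[322.  258.5]]
-0.3325 0.19 [[322.  253.9]]
-0.3325 0.2 [[321.9 249.2]]
```

send_rows([
  [1,[0,0,0],0],
  [1,[0,0,0],0],
  [1,[0,0,0],0],
  [1,[0,0,0],0],
  [1,[0,0,0],0],
  [1,[0,0,0],0],
])

```text
time_s: 3.8
tcp_pos: [0.4914, -0.3325, 0.1426]
tool_rot: [-0.0, 1.0, 0.0, -0.0]
wrist_force: [0.5, 0.2, 0.1]
opening: -0.0001
```

Run:
```python
from h import *
t=st()['tcp_pos']
print(proj('side',t))
im=imaging.grab_frame('side')[:,:,::-1]
cv2.imwrite('pics/c4.png',cv2.resize(im[200:320,260:380],None,fx=5,fy=5,interpolation=cv2.INTER_CUBIC))
```

```text
t 3.8 tcp [ 0.4914 -0.3325  0.1426] yaw_y 90.03 zax [-1.e-04  0.e+00 -1.e+00] q [ 0.03  0.52  0.81  1.49 -0.38  1.29  2.45] open -0.0001 F [0.5 0.2 0.1]
[[321.64907714 275.4363756 ]]
```

View pics/c4.png

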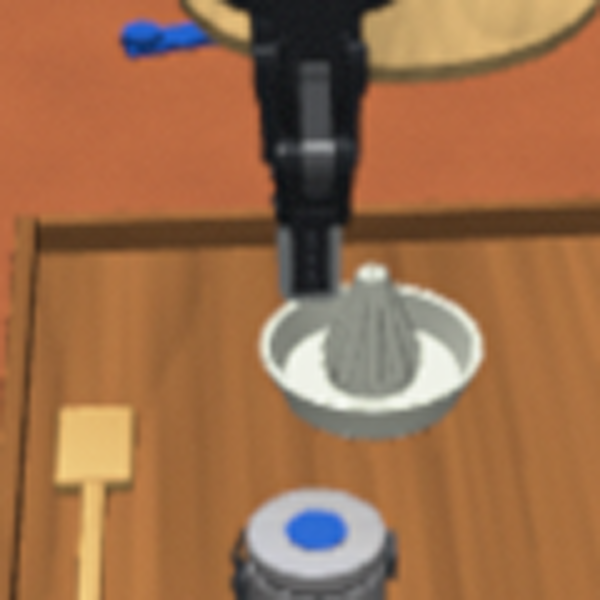

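Run:
```python
from h import *
from scipy.optimize import least_squares
# (tcp, ydir, half offset, back, pixel)
ob=[([.1548,.5269,.1914],[.282,.959,0],-.048,.013,(193,97)),([.1548,.5269,.1914],[.282,.959,0],.048,.013,(205.5,88.5)),
([.4914,-.3325,.1426],[0,1,0],0,0,(322,259.6)),([.492,-.333,.1435],[0,1,0],-.048,.013,(323.6,266))]
def res(o): return np.concatenate([proj('side',np.array(t)+h*np.array(d)+[0,0,b]+o)[0]-p for t,d,h,b,p in ob])
f=least_squares(res,[0,0,0]); J=f.jac; print(f.x,f.fun.round(1), np.sqrt(np.diag(np.linalg.inv(J.T@J))))
for k in (1,2):
    g=least_squares(lambda v:res(np.array([v[0],v[1] if k==1 else 0,v[1] if k==2 else 0])),[0,0]); print(k,g.x,g.fun.round(1))
im=imaging.grab_frame('top')[:,:,::-1]
cv2.imwrite('pics/top4.png',im); st()
```

```text
[0.00067029 0.00032105 0.03802983] [-0.4  0.2  0.1  0.1 -0.1 -1.4  0.2  1.2] [0.001083   0.00549259 0.00327833]
1 [-0.00015319  0.05985739] [ 3.8  6.5  3.6  6.5 -2.1 -2.2 -2.1 -0.3]
2 [0.0006736  0.03820712] [-0.4  0.2  0.1  0.1 -0.1 -1.4  0.2  1.2]
t 3.9 tcp [ 0.4914 -0.3326  0.1426] yaw_y 90.03 zax [-1.e-04  0.e+00 -1.e+00] q [ 0.03  0.52  0.81  1.49 -0.38  1.29  2.45] open 0.0003 F [-0.2  0.4 -0.1]
```

View pics/top4.png

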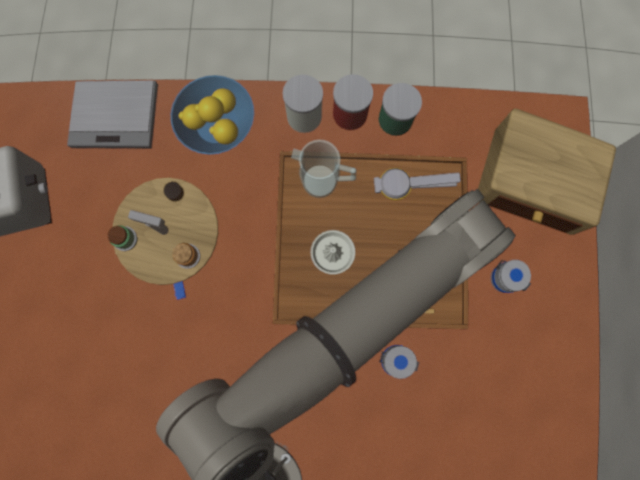

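The side view shows the fingertips about 36 mm higher than the reported TCP, in both poses, though the calibration fits the objects well. I'll descend in guarded steps, relying on the camera and the force reading as well as the reported z.

send_rows([
  [-1,[0,-0.15,0],0],
  [-1,[0,0,0],0],
  [-1,[0,0,0],0],
  [-1,[0,0,0],0],
  [-1,[0,0,2.2],0],
  [-1,[0,0,2.2],0],
  [-1,[0,0,2.2],0],
  [-1,[0,0,1.5],0],
  [-1,[0,0,1],0],
  [-1,[0,0,0],0],
])

```text
time_s: 5.15
tcp_pos: [0.4912, -0.3338, 0.0512]
tool_rot: [-0.0, 1.0, 0.0, -0.0]
wrist_force: [-0.8, -0.0, -0.2]
opening: 0.0852
```

Run:
```python
from h import *
t=st()['tcp_pos']
im=imaging.grab_frame('side')[:,:,::-1]
cv2.imwrite('pics/c5.png',cv2.resize(im[240:360,260:380],None,fx=5,fy=5,interpolation=cv2.INTER_CUBIC))
```

```text
t 5.15 tcp [ 0.4912 -0.3338  0.0512] yaw_y 90.03 zax [-8.e-04  5.e-04 -1.e+00] q [ 0.06  0.61  0.76  1.6  -0.45  1.12  2.5 ] open 0.0852 F [-0.8 -0.  -0.2]
```

View pics/c5.png

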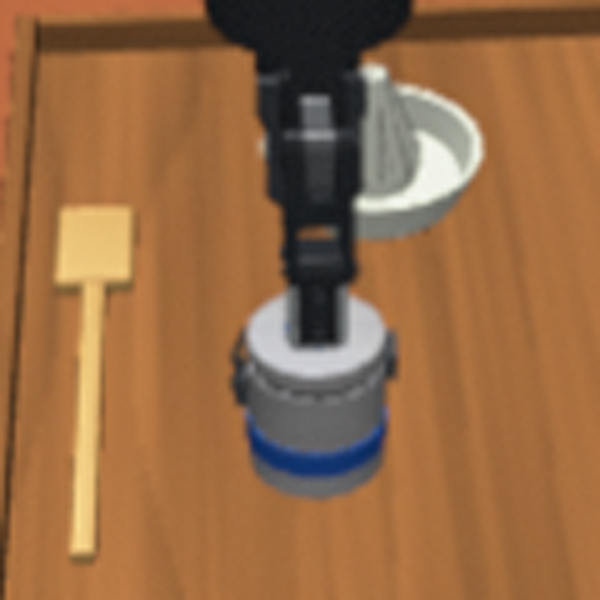

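send_rows([
  [-1,[0,0,1],0],
  [-1,[0,0,1],0],
  [-1,[0,0,1],0],
  [-1,[0,0,0.5],0],
  [-1,[0,0,0],0],
])

```text
time_s: 5.82
tcp_pos: [0.491, -0.3338, 0.016]
tool_rot: [-0.0, 1.0, 0.0, -0.0]
wrist_force: [0.8, -0.5, 0.4]
opening: 0.0853
```

Run:
```python
from h import *
t=st()['tcp_pos']
im=imaging.grab_frame('side')[:,:,::-1]
cv2.imwrite('pics/c6.png',cv2.resize(im[240:360,260:380],None,fx=5,fy=5,interpolation=cv2.INTER_CUBIC))
```

```text
t 5.83 tcp [ 0.491  -0.3338  0.016 ] yaw_y 90.03 zax [-1.e-03  6.e-04 -1.e+00] q [ 0.08  0.65  0.73  1.63 -0.48  1.05  2.53] open 0.0853 F [ 0.8 -0.5  0.4]
```

View pics/c6.png

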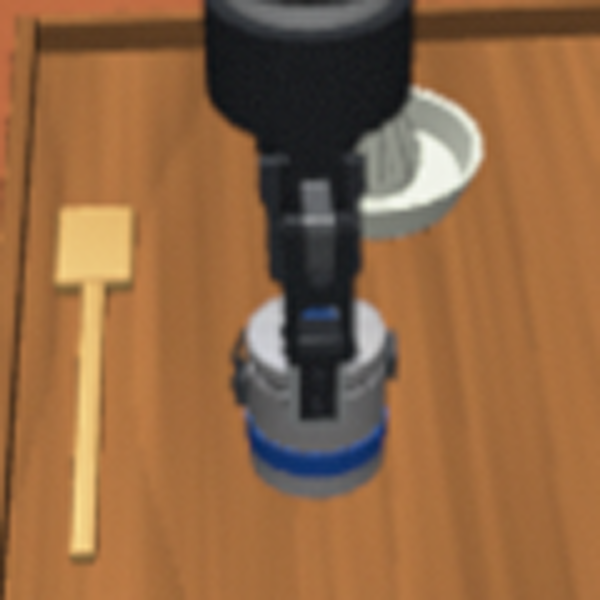

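send_rows([
  [-1,[0,0,0.6],0],
  [-1,[0,0,0.6],0],
  [-1,[0,0,0],0],
])

```text
time_s: 6.25
tcp_pos: [0.491, -0.3335, 0.0039]
tool_rot: [-0.0, 1.0, 0.0, -0.001]
wrist_force: [-0.1, -0.6, 0.2]
opening: 0.0857
```

Run:
```python
from h import *
t=st()['tcp_pos']
im=imaging.grab_frame('side')[:,:,::-1]
cv2.imwrite('pics/c7.png',cv2.resize(im[260:360,270:370],None,fx=6,fy=6,interpolation=cv2.INTER_CUBIC))
for z in (.03,.04,.05,.06): print(z,proj('side',[.4915,-.382,z]))
```

```text
t 6.25 tcp [ 0.491  -0.3335  0.0039] yaw_y 90.03 zax [-1.1e-03  9.0e-04 -1.0e+00] q [ 0.08  0.66  0.73  1.64 -0.5   1.03  2.54] open 0.0857 F [-0.1 -0.6  0.2]
0.03 [[323.47347981 339.55202451]]
0.04 [[323.45716679 335.56457965]]
0.05 [[323.44068957 331.53119729]]
0.06 [[323.42404607 327.45117468]]
```

View pics/c7.png

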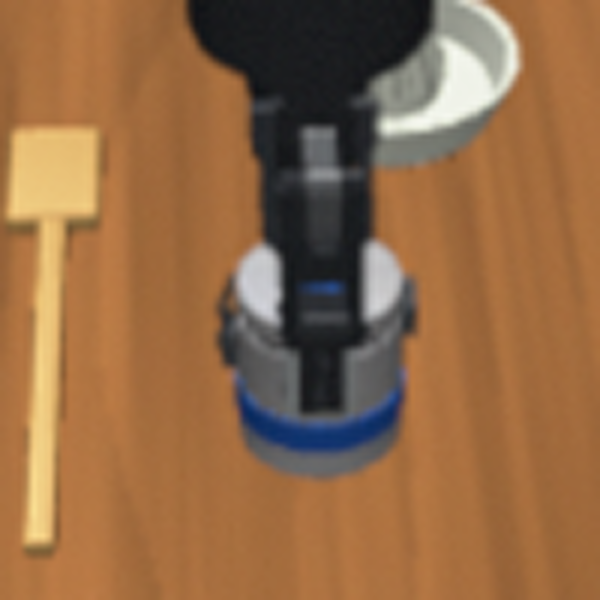

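send_rows([
  [-1,[0,0,0.4],0],
  [-1,[0,0,0.4],0],
  [-1,[0,0,0],0],
])

```text
time_s: 6.68
tcp_pos: [0.4911, -0.3337, -0.0038]
tool_rot: [-0.0, 1.0, 0.0, -0.0]
wrist_force: [-0.1, 0.6, -0.9]
opening: 0.0857
```

send_rows([
  [-1,[0,0,0.3],0],
  [-1,[0,0,0.2],0],
  [-1,[0,0,0],0],
])

```text
time_s: 7.05
tcp_pos: [0.4913, -0.3339, -0.0086]
tool_rot: [-0.0, 1.0, 0.0, -0.0]
wrist_force: [0.3, 0.0, 0.3]
opening: 0.0854
```

There is no force with the reported TCP below the tray floor, so the camera is right: the real fingertips are about 36 mm above the reported TCP. I'll go down the last centimetre and close.

send_rows([
  [-1,[0.02,-0.05,0.5],0],
  [-1,[0,0,0.4],0],
  [-1,[0,0,0],0],
  [0.2,[0,0,0],0],
  [0.5,[0,0,0],0],
  [1,[0,0,0],0],
  [1,[0,0,0],0],
  [1,[0,0,0],0],
  [1,[0,0,0],0],
], newtons=40)

```text
time_s: 8.18
tcp_pos: [0.4915, -0.3347, -0.017]
tool_rot: [-0.0, 1.0, -0.0, 0.0]
wrist_force: [0.3, 0.6, 3.8]
opening: 0.0532
```

Run:
```python
from h import *
t=st()['tcp_pos']
im=imaging.grab_frame('side')[:,:,::-1]
cv2.imwrite('pics/c8.png',cv2.resize(im[260:360,270:370],None,fx=6,fy=6,interpolation=cv2.INTER_CUBIC))
```

```text
t 8.18 tcp [ 0.4915 -0.3347 -0.017 ] yaw_y 90.03 zax [ 7.e-04 -3.e-04 -1.e+00] q [ 0.09  0.69  0.71  1.66 -0.52  0.99  2.55] open 0.0532 F [0.3 0.6 3.8]
```

View pics/c8.png

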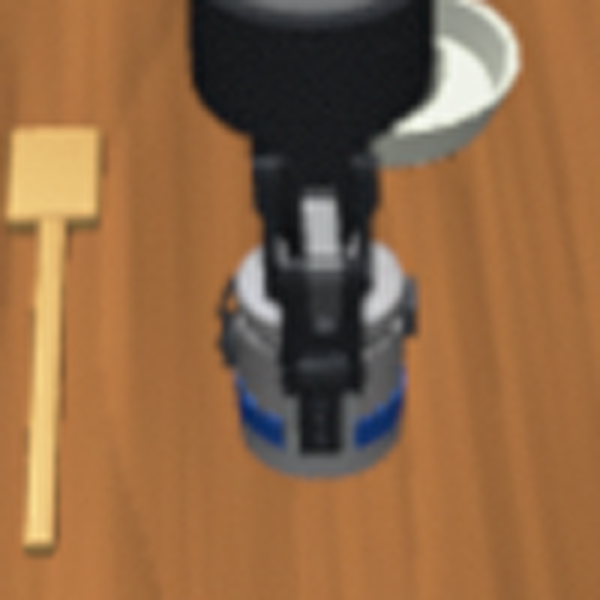

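send_rows([
  [1,[0,0,-1],0],
  [1,[0,0,-2],0],
  [1,[0,0,-3],0],
  [1,[0,0,-3],0],
  [1,[0,0,-3],0],
  [1,[0,0,-3],0],
  [1,[0,0,-3],0],
  [1,[0,0,-2],0],
  [1,[-0.5,1.5,0],0],
  [1,[-0.8,2.6,0],0],
])

```text
time_s: 9.48
tcp_pos: [0.5035, -0.2929, 0.1824]
tool_rot: [0.001, 1.0, 0.0, -0.0]
wrist_force: [0.6, 0.6, -1.9]
opening: 0.0531
```

send_rows([
  [1,[-1.2,4,0],0],
  [1,[-1.2,4,0],0],
  [1,[-1.2,4,0],0],
  [1,[-1.2,4,0],0],
  [1,[-1.2,4,0],0],
  [1,[-1.2,4,0],0],
  [1,[-1.2,4,0],0],
  [1,[-1.2,4,0],0],
  [1,[-1.2,4,0],0],
  [1,[-1.2,4,0],0],
])

```text
time_s: 10.72
tcp_pos: [0.6228, 0.1096, 0.1814]
tool_rot: [-0.001, 1.0, 0.0, -0.001]
wrist_force: [0.4, -0.5, -2.5]
opening: 0.0532
```

Run:
```python
from h import *
go([.652,.2065,.183])
```

```text
t 10.72 tcp [0.6228 0.1096 0.1814] yaw_y 90.1 zax [-2.7e-03  7.0e-04 -1.0e+00] q [-0.64  0.56  0.73  1.3  -0.37  1.42  1.64] open 0.0532 F [ 0.4 -0.5 -2.5]
shift cm [-2.94  9.69 -0.16]
```

send_rows([
  [1,[-1,3.2,0],0],
  [1,[-1,3.2,0],0],
  [1,[-0.9,3.3,0],0],
  [1,[0,0,2],0],
  [1,[0,0,3],0],
  [1,[0,0,3],0],
  [1,[0,0,2],0],
  [1,[0,0,0],0],
])

```text
time_s: 11.72
tcp_pos: [0.6494, 0.2048, 0.0792]
tool_rot: [-0.001, 1.0, -0.0, -0.004]
wrist_force: [-0.5, -0.1, -2.6]
opening: 0.0531
```

Run:
```python
from h import *
go([.652,.2065,.033])
for n,x,y,w,h,s in (('side',300,110,120,110,5),('top',90,150,160,150,4)):
    im=imaging.grab_frame(n)[:,:,::-1]
    cv2.imwrite(f'pics/{n}9.png',im)
    cv2.imwrite(f'pics/{n}9c.png',cv2.resize(im[y:y+h,x:x+w],None,fx=s,fy=s,interpolation=cv2.INTER_CUBIC))
```

```text
t 11.72 tcp [0.6494 0.2048 0.0792] yaw_y 90.08 zax [-7.3e-03 -9.0e-04 -1.0e+00] q [-0.7   0.73  0.67  1.27 -0.45  1.29  1.54] open 0.0531 F [-0.5 -0.1 -2.6]
shift cm [-0.29  0.17  4.62]
```

View pics/side9c.png

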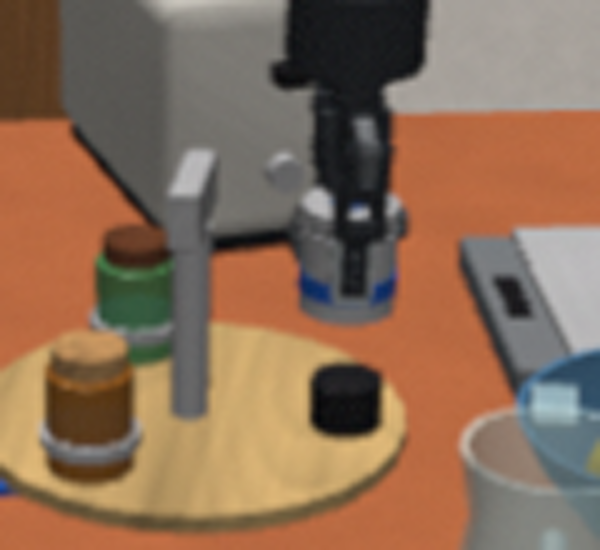

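View pics/top9c.png

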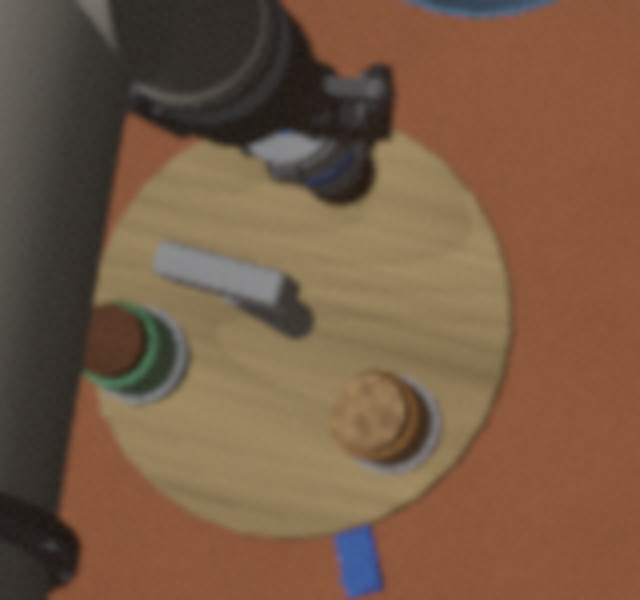

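Run:
```python
from h import *
t=st()['tcp_pos']
def ring(c,r,z,n=60):
    a=np.linspace(0,2*np.pi,n); return np.c_[c[0]+r*np.cos(a),c[1]+r*np.sin(a),np.full(n,z)]
for nm,x,y,w,h,s in (('side',300,110,120,110,5),('top',90,150,160,150,4)):
    im=imaging.grab_frame(nm)[:,:,::-1]
    o=cv2.resize(im[y:y+h,x:x+w],None,fx=s,fy=s,interpolation=cv2.INTER_CUBIC)
    for L,col in ((ring((.652,.2065),.021,.06),(0,255,0)),(ring((.652,.2065),.021,.03),(0,255,0)),(ring(t,.027,t[2]+.027),(255,255,0)),(ring(t,.027,t[2]+.089),(0,0,255))):
        u=(proj(nm,L)-[x,y]+.5)*s-.5
        cv2.polylines(o,[np.round(u*8).astype(np.int32)],False,col,1,cv2.LINE_AA,3)
    cv2.imwrite(f'pics/ov10_{nm}.png',o)
st()
```

```text
t 11.82 tcp [0.6524 0.2045 0.0826] yaw_y 90.08 zax [-6.e-04  2.e-04 -1.e+00] q [-0.7   0.73  0.68  1.27 -0.45  1.29  1.54] open 0.053 F [-0.4 -1.  -2.3]
t 11.93 tcp [0.6536 0.204  0.084 ] yaw_y 90.05 zax [ 2.1e-03  6.0e-04 -1.0e+00] q [-0.7   0.73  0.68  1.27 -0.45  1.29  1.54] open 0.053 F [ 0.2  0.2 -2.3]
```

View pics/ov10_side.png

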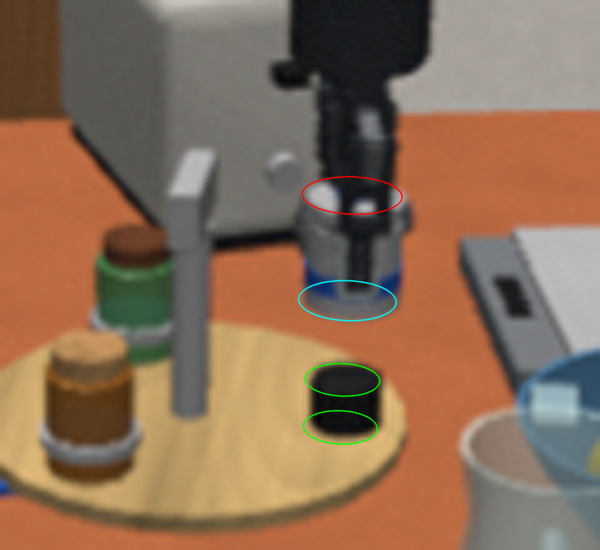

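View pics/ov10_top.png

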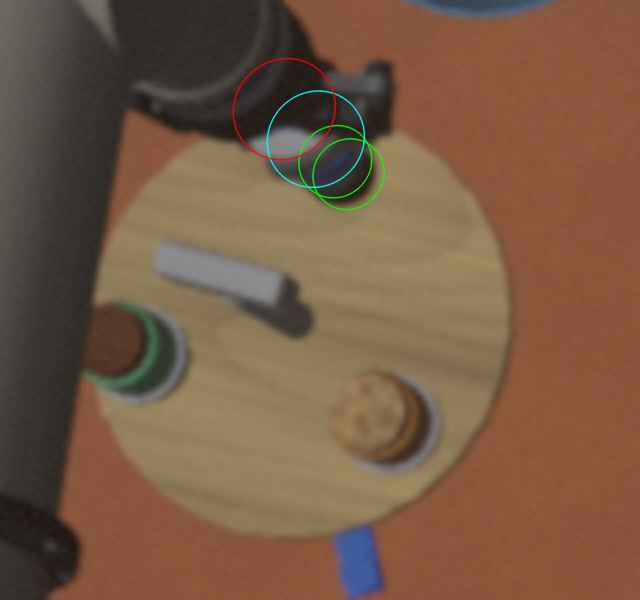

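send_rows([
  [1,[0,0,1],0],
  [1,[0,0,0],0],
  [1,[0,0,0],0],
  [1,[0,0,0],0],
  [1,[0,0,0],0],
])

```text
time_s: 12.55
tcp_pos: [0.6531, 0.2035, 0.0729]
tool_rot: [-0.0, 1.0, 0.0, 0.0]
wrist_force: [0.6, -0.3, -2.9]
opening: 0.0531
```

Run:
```python
from h import *
go([.652,.2065,.033])
```

```text
t 12.55 tcp [0.6531 0.2035 0.0729] yaw_y 90.03 zax [ 4.e-04  1.e-04 -1.e+00] q [-0.7   0.74  0.67  1.28 -0.46  1.27  1.54] open 0.0531 F [ 0.6 -0.3 -2.9]
shift cm [0.11 0.3  3.99]
```

send_rows([
  [1,[0.1,0.3,0],0],
  [1,[0,0,1],0],
  [1,[0,0,1],0],
  [1,[0,0,1],0],
  [1,[0,0,0.4],0],
  [1,[0,0,0],0],
  [1,[0,0,0],0],
  [1,[0,0,0],0],
])

```text
time_s: 13.55
tcp_pos: [0.6524, 0.2065, 0.0392]
tool_rot: [-0.0, 1.0, 0.0, 0.001]
wrist_force: [0.3, -0.3, -2.5]
opening: 0.0532
```

Run:
```python
from h import *
t=st()['tcp_pos']
def ring(c,r,z,n=60):
    a=np.linspace(0,2*np.pi,n); return np.c_[c[0]+r*np.cos(a),c[1]+r*np.sin(a),np.full(n,z)]
O=[]
for nm,x,y,w,h,s in (('side',330,120,80,100,6),):
    im=imaging.grab_frame(nm)[:,:,::-1]
    o=cv2.resize(im[y:y+h,x:x+w],None,fx=s,fy=s,interpolation=cv2.INTER_CUBIC)
    cv2.imwrite('pics/s11.png',o)
st()
```

```text
t 13.55 tcp [0.6524 0.2065 0.0392] yaw_y 90.03 zax [ 1.e-03  3.e-04 -1.e+00] q [-0.7   0.77  0.66  1.32 -0.47  1.21  1.55] open 0.0532 F [ 0.3 -0.3 -2.5]
t 13.6 tcp [0.6523 0.2066 0.0392] yaw_y 90.03 zax [ 9.e-04  3.e-04 -1.e+00] q [-0.7   0.77  0.66  1.32 -0.47  1.21  1.55] open 0.0534 F [-0.1  0.3 -1.9]
```

View pics/s11.png

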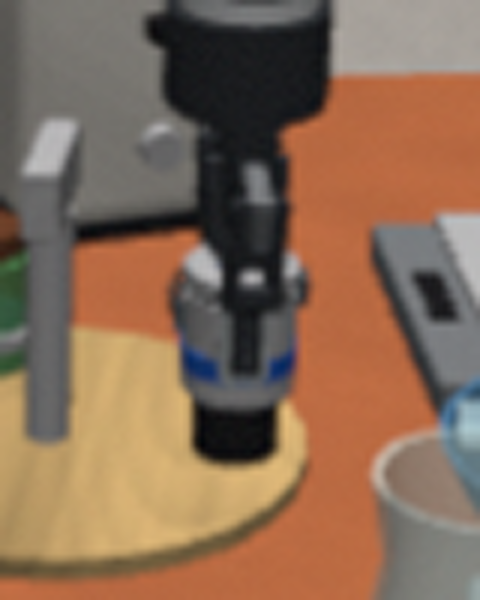

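send_rows([
  [1,[0.12,0,0.3],0],
  [1,[0,0,0.15],0],
  [1,[0,0,0.1],0],
  [1,[0,0,0],0],
  [1,[0,0,0],0],
])

```text
time_s: 14.22
tcp_pos: [0.6508, 0.2065, 0.0331]
tool_rot: [-0.0, 1.0, -0.0, 0.0]
wrist_force: [0.0, -0.3, -1.3]
opening: 0.0531
```

send_rows([
  [1,[0,0,0.1],0],
  [1,[0,0,0],0],
  [1,[0,0,0],0],
])

```text
time_s: 14.6
tcp_pos: [0.6509, 0.2067, 0.033]
tool_rot: [-0.0, 1.0, 0.0, 0.0]
wrist_force: [-3.0, -0.1, 4.4]
opening: 0.0534
```

send_rows([
  [0.1,[0,0,0],0],
  [-0.2,[0,0,0],0],
  [-0.6,[0,0,0],0],
  [-1,[0,0,0],0],
  [-1,[0,0,0],0],
  [-1,[0,0,0],0],
  [-1,[0,0,0],0],
])

```text
time_s: 15.48
tcp_pos: [0.6508, 0.2065, 0.0321]
tool_rot: [-0.0, 1.0, -0.0, 0.0]
wrist_force: [-0.3, 0.6, 0.2]
opening: 0.0851
```

Run:
```python
from h import *
st()
im=imaging.grab_frame('side')[:,:,::-1]
cv2.imwrite('pics/s12.png',cv2.resize(im[120:220,330:410],None,fx=6,fy=6,interpolation=cv2.INTER_CUBIC))
```

```text
t 15.47 tcp [0.6508 0.2065 0.0321] yaw_y 90.03 zax [ 0.e+00 -1.e-04 -1.e+00] q [-0.7   0.77  0.66  1.33 -0.48  1.2   1.56] open 0.0851 F [-0.3  0.6  0.2]
```

View pics/s12.png

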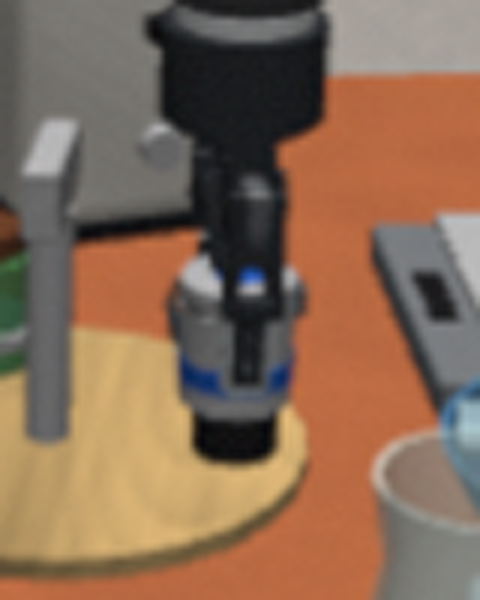

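send_rows([
  [-1,[0,0,-1],0],
  [-1,[0,0,-2],0],
  [-1,[0,0,-3],0],
  [-1,[0,0,-4],0],
  [-1,[0,0,-4],0],
  [-1,[0,0,-2],0],
  [-1,[0,0,0],-9.3],
  [-1,[0,0,0],-9.3],
  [-1,[0,0,0],-9.3],
  [-1,[0,0,0],-9.3],
])

```text
time_s: 16.77
tcp_pos: [0.6513, 0.2062, 0.1944]
tool_rot: [-0.322, 0.947, -0.0, 0.001]
wrist_force: [-0.3, -1.2, -0.3]
opening: 0.0852
```

send_rows([
  [-1,[0,0,0],-9.3],
  [-1,[0,0,0],-9.3],
  [-1,[0,0,0],-9.3],
  [-1,[0,0,0],-9.3],
  [-1,[0,0,0],0],
  [-1,[0,0,0],0],
])

```text
time_s: 17.52
tcp_pos: [0.6511, 0.2063, 0.1932]
tool_rot: [-0.604, 0.797, -0.0, 0.001]
wrist_force: [-1.3, 0.4, 0.3]
opening: 0.0855
```

Run:
```python
from h import *
go([.566,.2303,.19])
for n,x,y,w,h,s in (('side',300,110,120,110,5),('top',90,150,160,150,4)):
    im=imaging.grab_frame(n)[:,:,::-1]
    cv2.imwrite(f'pics/{n}13.png',im)
    cv2.imwrite(f'pics/{n}13c.png',cv2.resize(im[y:y+h,x:x+w],None,fx=s,fy=s,interpolation=cv2.INTER_CUBIC))
```

```text
t 17.52 tcp [0.6511 0.2063 0.1932] yaw_y 164.28 zax [ 1.4e-03  2.0e-04 -1.0e+00] q [-0.56  0.62  0.44  1.09 -0.25  1.48  2.69] open 0.0855 F [-1.3  0.4  0.3]
shift cm [-0.    8.84  0.31]
```

View pics/side13c.png

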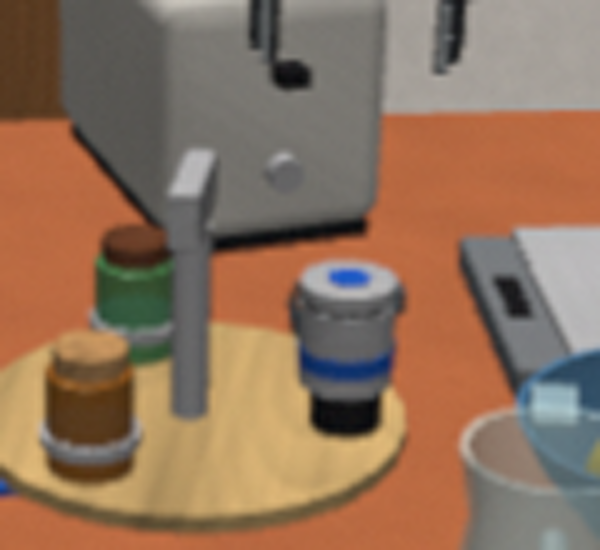

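View pics/top13c.png

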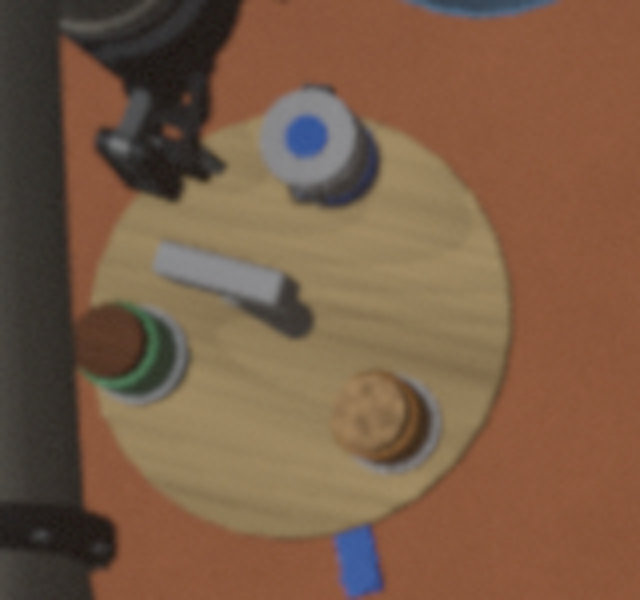

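```bash
cat >> h.py <<'E'
def comp(im,box,f):
    x0,y0,x1,y1=box
    hsv=cv2.cvtColor(np.ascontiguousarray(im),cv2.COLOR_BGR2HSV).astype(int); m=f(hsv).astype(np.uint8)
    M=np.zeros_like(m); M[y0:y1,x0:x1]=m[y0:y1,x0:x1]
    n,l,s,c=cv2.connectedComponentsWithStats(M); i=1+np.argmax(s[1:,4])
    return c[i],s[i,4],(l==i).astype(np.uint8)
blue=lambda h:(abs(h[...,0]-111)<12)&(h[...,1]>150)
grey=lambda h:(h[...,1]<40)&(h[...,2]>110)
E
python3 - <<'E'
from h import *
a=cv2.imread('pics/top13.png'); b=cv2.imread('pics/side13.png')
c,n,_=comp(a,(158,175,178,194),blue); print('dot top',c,n,unproj('top',[c],.122))
c,n,_=comp(b,(363,160,377,170),blue); print('dot side',c,n,unproj('side',[c],.122))
for f in ('pics/top0.png','pics/top13.png'):
    a=cv2.imread(f)
    c,n,M=comp(a,(120,205,170,240),grey); ys,xs=np.nonzero(M)
    P=unproj('top',np.c_[xs,ys],.177)[:,:2]; m=P.mean(0); w,v=np.linalg.eigh(np.cov(P.T)); d=v[:,1]
    print('bar',c,n,m,np.degrees(np.arctan2(d[1],d[0]))%180, np.sqrt(w*12))
    c,n,M=comp(a,(170,280,190,302),blue); ys,xs=np.nonzero(M); print('ptr',c,n)
    C=np.array([.565,.2303]); P=unproj('top',np.c_[xs,ys],.003)[:,:2];w,v=np.linalg.eigh(np.cov(P.T)); d=v[:,1];m=P.mean(0)
    print(np.degrees(np.arctan2(d[1],d[0]))%180, np.degrees(np.arctan2(*(C-m)[::-1])),P.min(0),P.max(0),m)
E
```

```text
dot top [166.28846154 183.51923077] 52 [[0.65079652 0.20572069 0.122     ]]
dot side [369.29411765 165.        ] 17 [[0.65318268 0.20749809 0.122     ]]
bar [143.82936508 217.5       ] 252 [0.56486369 0.23113252] 77.27517417057499 [0.01653798 0.06648717]
ptr [179.25       289.85526316] 76
13.327289287747533 15.687199513911526 [0.41386074 0.18299665] [0.44620183 0.20077637] [0.43033091 0.19247869]
bar [143.95419847 217.51908397] 262 [0.56483097 0.23086784] 77.23962600834204 [0.01709501 0.06687991]
ptr [179.34615385 290.12820513] 78
11.36154006182494 15.721864417603996 [0.41377499 0.18299665] [0.44397407 0.20077637] [0.42970974 0.19221591]
```

Run:
```python
from h import *
C=np.array([.565,.2303])
def ang(p): d=p-C; return np.degrees(np.arctan2(d[1],d[0])),np.hypot(*d)
for nm,uv,z,off in (('green',(117,235),.104,-120),('amber',(182.5,253.75),.104,120),('riser',(173.5,191.1),.056,0)):
    p=unproj('top',[uv],z)[0,:2]; a,r=ang(p); print(nm,p,r,a,(a+off+180)%360-180)
```

```text
green [0.5384972  0.31259347] 0.08645584536845664 107.85127674295583 -12.148723257044168
amber [0.5019927  0.16429726] 0.09124845496579308 -133.66990780929362 -13.669907809293619
riser [0.65020427 0.2069749 ] 0.08833928292335481 -15.309917355816827 -15.309917355816822
```

Side crop: the canister stands upright on the riser, (350,380) in the crop. Both views put it within about 4 mm of the riser's centre. Next I'll move over the handle.

send_rows([
  [-1,[0,2.2,0],0],
  [-1,[0,2.3,0],0],
  [-1,[0,2.3,0],0],
  [-1,[0,2.15,0],0],
  [-1,[0,0,0],-2.3],
  [-1,[0,0,1.5],0],
  [-1,[0,0,1.5],0],
  [-1,[0,0,0],0],
  [-1,[0,0,0],0],
])

```text
time_s: 18.75
tcp_pos: [0.5648, 0.2302, 0.1618]
tool_rot: [-0.62, 0.784, -0.0, -0.0]
wrist_force: [-0.5, 1.4, -0.0]
opening: 0.0853
```

Run:
```python
from h import *
go([.565,.2307,.115])
for n,x,y,w,h,s in (('side',290,80,120,120,5),('top',90,150,160,150,4)):
    im=imaging.grab_frame(n)[:,:,::-1]
    cv2.imwrite(f'pics/{n}14c.png',cv2.resize(im[y:y+h,x:x+w],None,fx=s,fy=s,interpolation=cv2.INTER_CUBIC))
```

```text
t 18.75 tcp [0.5648 0.2302 0.1618] yaw_y 166.69 zax [-3.e-04 -5.e-04 -1.e+00] q [-0.7   0.47  0.43  1.4  -0.19  1.31  2.64] open 0.0853 F [-0.5  1.4 -0. ]
shift cm [-0.05 -0.01  4.68]
```

View pics/side14c.png

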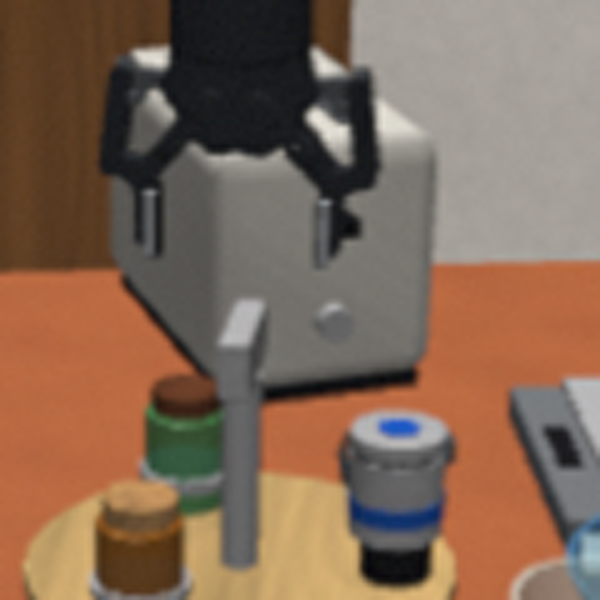

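View pics/top14c.png

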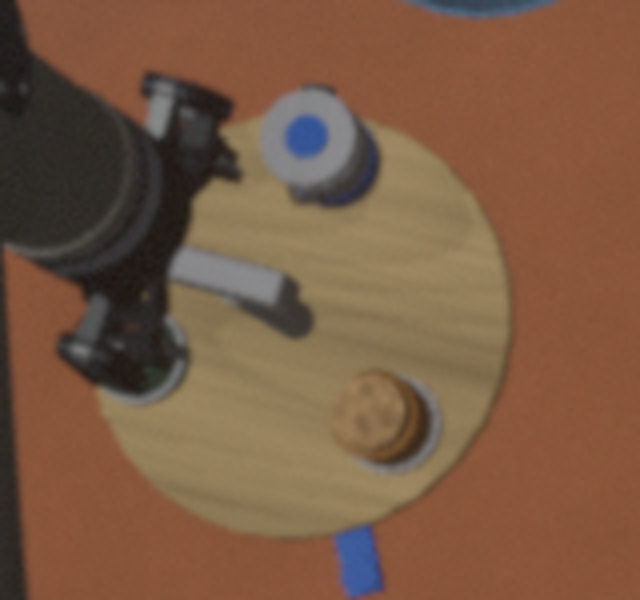

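send_rows([
  [-1,[0,0,1.5],0],
  [-1,[0,0,1.5],0],
  [-1,[0,0,1],0],
  [-1,[0,0,0.7],0],
  [-1,[0,0,0],0],
  [-1,[0,0,0],0],
], newtons=30)

```text
time_s: 19.6
tcp_pos: [0.5649, 0.2307, 0.1156]
tool_rot: [-0.621, 0.784, -0.0, 0.0]
wrist_force: [0.2, -0.5, 0.1]
opening: 0.0852
```

Run:
```python
from h import *
go([.565,.2307,.115])
for n,x,y,w,h,s in (('side',290,80,120,120,5),):
    im=imaging.grab_frame(n)[:,:,::-1]
    cv2.imwrite(f'pics/{n}15c.png',cv2.resize(im[y:y+h,x:x+w],None,fx=s,fy=s,interpolation=cv2.INTER_CUBIC))
```

```text
t 19.6 tcp [0.5649 0.2307 0.1156] yaw_y 166.73 zax [ 1.e-03  3.e-04 -1.e+00] q [-0.7   0.5   0.42  1.47 -0.21  1.21  2.66] open 0.0852 F [ 0.2 -0.5  0.1]
shift cm [-0.01 -0.    0.06]
```

View pics/side15c.png

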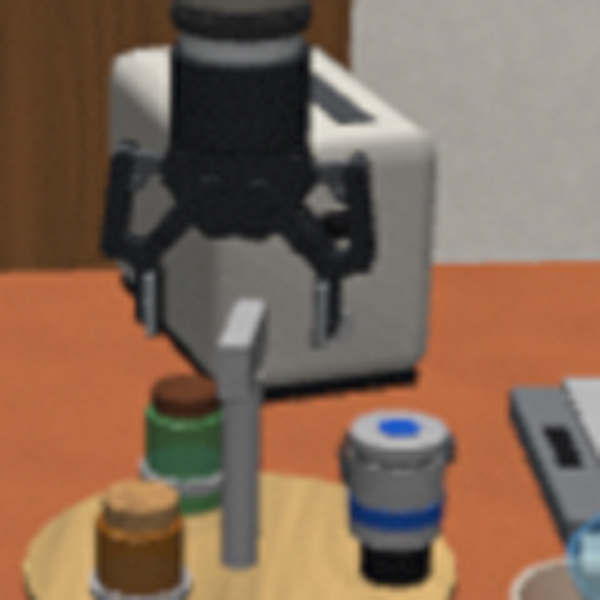

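send_rows([
  [-1,[0,0,0.3],0],
  [0,[0,0,0],0],
  [0.3,[0,0,0],0],
  [0.5,[0,0,0],0],
  [0.6,[0,0,0],0],
  [0.7,[0,0,0],0],
  [0.8,[0,0,0],0],
  [1,[0,0,0],0],
  [1,[0,0,0],0],
  [1,[0,0,0],0],
], newtons=30)

```text
time_s: 20.9
tcp_pos: [0.5677, 0.2299, 0.1127]
tool_rot: [-0.62, 0.784, -0.002, 0.002]
wrist_force: [5.7, -0.5, -2.6]
opening: 0.0174
```

Run:
```python
from h import *
st()
for n,x,y,w,h,s in (('side',290,80,120,120,5),('top',90,150,160,150,4)):
    im=imaging.grab_frame(n)[:,:,::-1]
    cv2.imwrite(f'pics/{n}16c.png',cv2.resize(im[y:y+h,x:x+w],None,fx=s,fy=s,interpolation=cv2.INTER_CUBIC))
```

```text
t 20.9 tcp [0.5677 0.2299 0.1127] yaw_y 166.66 zax [ 6.3e-03 -2.0e-04 -1.0e+00] q [-0.69  0.51  0.42  1.47 -0.21  1.2   2.66] open 0.0174 F [ 5.7 -0.5 -2.6]
```

View pics/side16c.png

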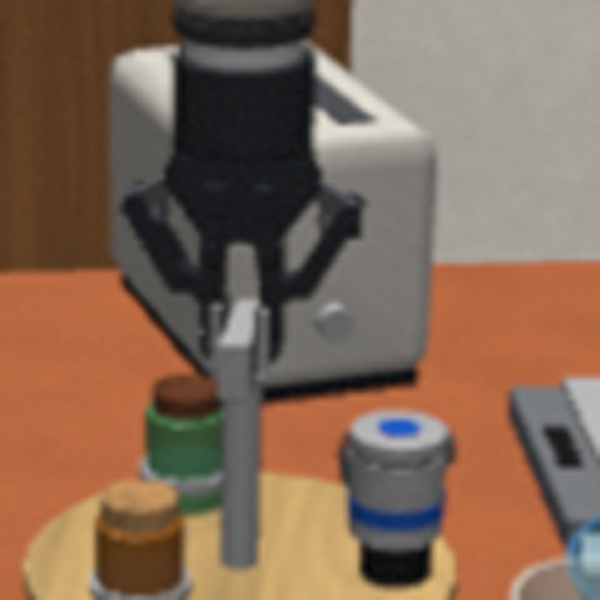

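View pics/top16c.png

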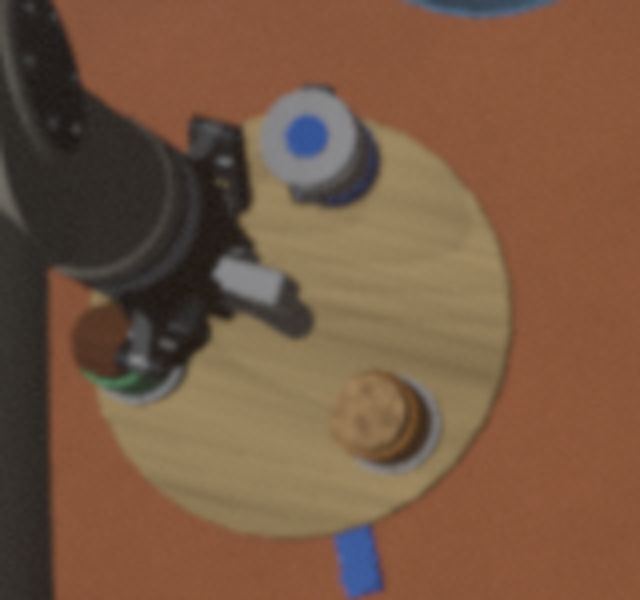

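send_rows([
  [1,[0,-0.28,0],0],
  [1,[0,0,0],0],
  [1,[0,0,0],1],
  [1,[0,0,0],2],
  [1,[0,0,0],4],
  [1,[0,0,0],5.5],
  [1,[0,0,0],5.5],
  [1,[0,0,0],5.5],
  [1,[0,0,0],5.5],
  [1,[0,0,0],5.5],
])

```text
time_s: 22.25
tcp_pos: [0.5662, 0.2305, 0.1126]
tool_rot: [-0.359, 0.933, 0.001, -0.001]
wrist_force: [-3.1, 0.5, 5.7]
opening: 0.0176
```

Run:
```python
from h import *
st()
im=imaging.grab_frame('side')[:,:,::-1]
cv2.imwrite(f'pics/s17c.png',cv2.resize(im[80:230,270:410],None,fx=4,fy=4,interpolation=cv2.INTER_CUBIC))
```

```text
t 22.25 tcp [0.5662 0.2305 0.1126] yaw_y 132.03 zax [-1.6e-03  6.0e-04 -1.0e+00] q [-0.78  0.53  0.55  1.47 -0.28  1.22  2.11] open 0.0176 F [-3.1  0.5  5.7]
```

View pics/s17c.png

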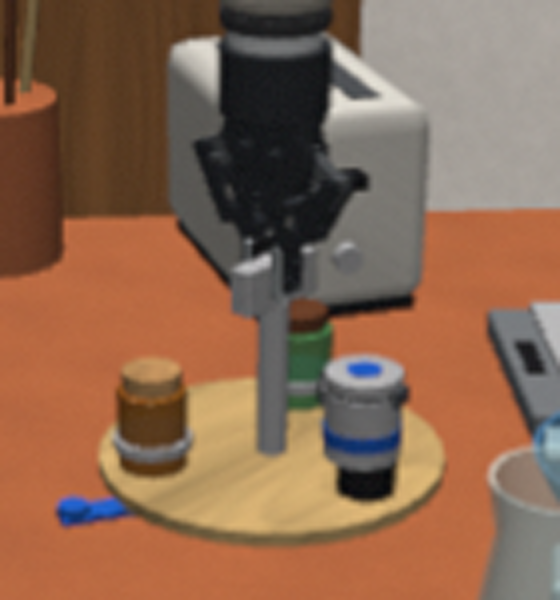

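send_rows([
  [1,[0,0,0],5.5],
  [1,[0,0,0],5.5],
  [1,[0,0,0],5.5],
  [1,[0,0,0],5.5],
  [1,[0,0,0],5.5],
  [1,[0,0,0],5.5],
  [1,[0,0,0],5.5],
  [1,[0,0,0],5.5],
  [1,[0,0,0],5.5],
  [1,[0,0,0],5.5],
])

```text
time_s: 23.55
tcp_pos: [0.5657, 0.2325, 0.1126]
tool_rot: [0.112, 0.994, 0.001, -0.001]
wrist_force: [-3.1, 2.8, 7.1]
opening: 0.0175
```

send_rows([
  [1,[0,0,0],5.5],
  [1,[0,0,0],5.5],
  [1,[0,0,0],5.5],
  [1,[0,0,0],5.5],
  [1,[0,0,0],5.5],
  [1,[0,0,0],5.5],
  [1,[0,0,0],5.5],
  [1,[0,0,0],5.5],
  [1,[0,0,0],4],
  [1,[0,0,0],2.5],
])

```text
time_s: 24.8
tcp_pos: [0.5669, 0.234, 0.1127]
tool_rot: [0.524, 0.852, 0.002, -0.001]
wrist_force: [-0.2, 4.7, 4.9]
opening: 0.0176
```

Run:
```python
from h import *
s=st(); print(s['dq'].round(3))
for n,x,y,w,h,s in (('side',270,80,140,150,4),('top',90,150,160,150,4)):
    im=imaging.grab_frame(n)[:,:,::-1]
    cv2.imwrite(f'pics/{n}18.png',im)
    cv2.imwrite(f'pics/{n}18c.png',cv2.resize(im[y:y+h,x:x+w],None,fx=s,fy=s,interpolation=cv2.INTER_CUBIC))
```

```text
t 24.8 tcp [0.5669 0.234  0.1127] yaw_y 26.79 zax [ 3.0e-04  4.7e-03 -1.0e+00] q [-1.02  0.65  0.97  1.48 -0.55  1.3   0.47] open 0.0176 F [-0.2  4.7  4.9]
[-0.038  0.032  0.077  0.002 -0.055  0.021 -0.298]
```

View pics/side18c.png

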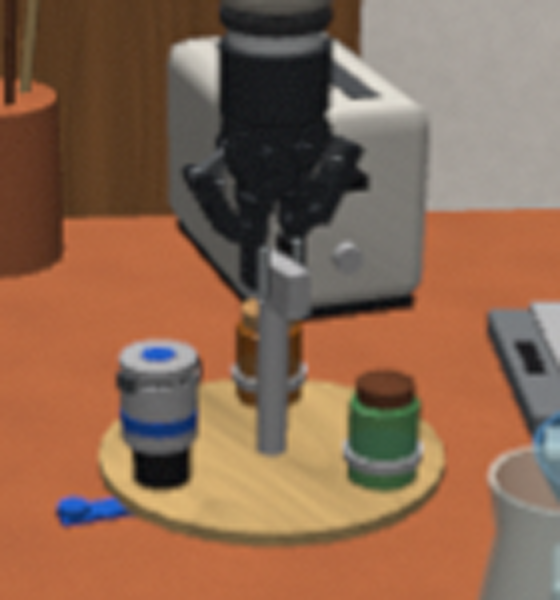

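View pics/top18c.png

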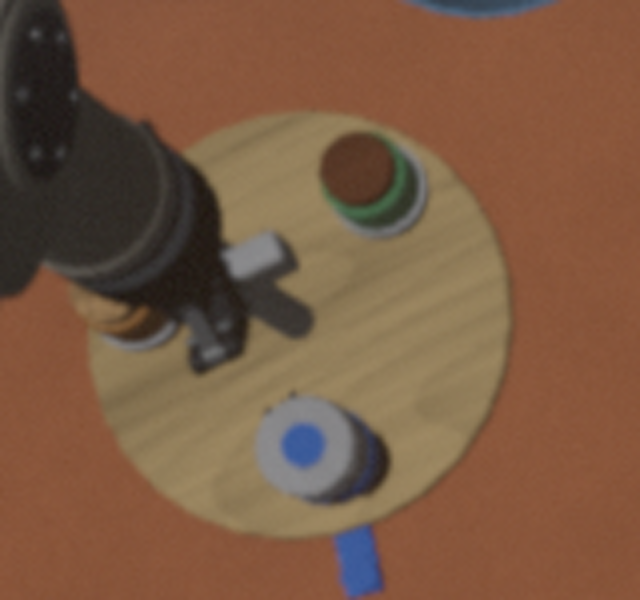

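send_rows([
  [1,[0.1,0,0],5],
  [1,[0.1,0,0],4],
  [1,[0,0,0],2],
  [1,[0,0,0],0],
  [1,[0,0,0],0],
  [1,[0,0,0],0],
])

```text
time_s: 25.65
tcp_pos: [0.5674, 0.2341, 0.1127]
tool_rot: [0.603, 0.798, 0.002, 0.0]
wrist_force: [3.8, 4.7, 3.5]
opening: 0.0172
```

Run:
```python
from h import *
s=st(); print(s['dq'].round(3))
I={}
for n,x,y,w,h,k in (('side',270,80,140,150,4),('top',90,150,160,150,4)):
    im=imaging.grab_frame(n)[:,:,::-1]; I[n]=im
    cv2.imwrite(f'pics/{n}19.png',im)
    cv2.imwrite(f'pics/{n}19c.png',cv2.resize(im[y:y+h,x:x+w],None,fx=k,fy=k,interpolation=cv2.INTER_CUBIC))
C=np.array([.565,.2303]); 
c,n,_=comp(I['top'],(150,245,185,280),blue); p=unproj('top',[c],.122)[0,:2]; d=p-C
print('dot',c,n,p,np.hypot(*d),np.degrees(np.arctan2(d[1],d[0]))%360)
c,n,_=comp(I['side'],(295,155,320,175),blue); p=unproj('side',[c],.122)[0,:2]; d=p-C-[.0025,0]
print('dot side',c,n,p,np.hypot(*d),np.degrees(np.arctan2(d[1],d[0]))%360)
# pointer in side view
c,n,_=comp(I['side'],(280,200,305,215),blue); p=unproj('side',[c],.003)[0,:2]; d=p-C-[.0025,0]
print('ptr side',c,n,p,np.hypot(*d),np.degrees(np.arctan2(d[1],d[0]))%360)
c,n,_=comp(I['top'],(170,270,190,302),blue); p=unproj('top',[c],.003)[0,:2]; d=p-C
print('ptr top',c,n,p,np.hypot(*d),np.degrees(np.arctan2(d[1],d[0]))%360)
```

```text
t 25.65 tcp [0.5674 0.2341 0.1127] yaw_y 15.83 zax [ 0.0025  0.0031 -1.    ] q [-1.04  0.67  1.02  1.48 -0.58  1.31  0.3 ] open 0.0172 F [3.8 4.7 3.5]
[ 0.    -0.001 -0.002  0.001  0.002 -0.     0.001]
dot [158.         263.08695652] 46 [0.47835615 0.21116653] 0.0887313139449407 192.452712582197
dot side [307.1875 165.8125] 16 [0.48174781 0.21266886] 0.0875459562121319 191.6184280218303
ptr side [291.40909091 207.16666667] 66 [0.43413412 0.19691909] 0.13747997212452012 194.05218994855045
ptr top [179.44578313 289.98795181] 83 [0.43003544 0.19199567] 0.1402948824607679 195.8444862078966
```

View pics/side19c.png

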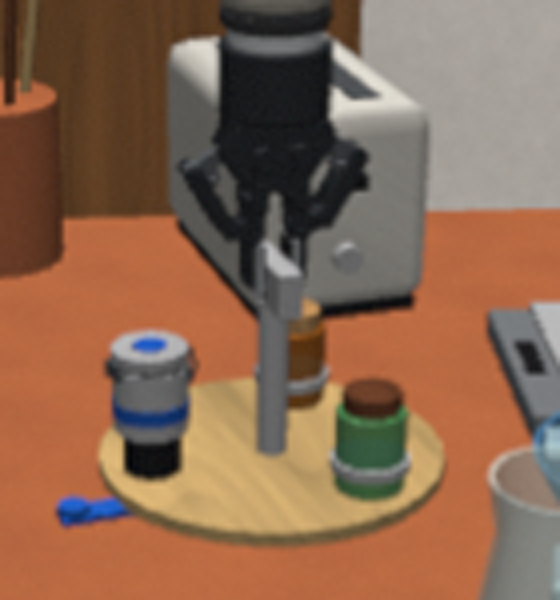

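View pics/top19c.png

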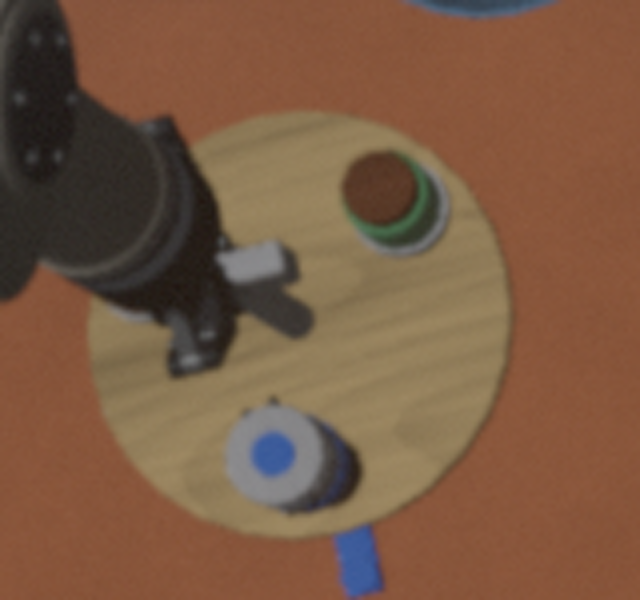

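Run:
```python
from h import *
C=np.array([.565,.2303])
p=unproj('top',[(185.25,196.75)],.104)[0,:2]; d=p-C; print('green',np.hypot(*d),(np.degrees(np.arctan2(d[1],d[0]))-120)%360)
a=cv2.imread('pics/top0.png').astype(int); b=cv2.imread('pics/top19.png').astype(int)
df=abs(a-b).max(2); print('tray diff px>40:',(df[150:330,272:470]>40).sum())
c=cv2.imread('pics/side0.png').astype(int); e=cv2.imread('pics/side19.png').astype(int)
m=abs(c-e).max(2)>40; m=m[235:385,250:460]; ys,xs=np.nonzero(m); print(m.sum(), (xs.min()+250,xs.max()+250,ys.min()+235,ys.max()+235) if len(xs) else None)
s=st(); print(np.abs(s['dq']).max())
```

```text
green 0.08866808763500193 194.10086726070185
tray diff px>40: 547
1130 (np.int64(306), np.int64(339), np.int64(297), np.int64(339))
t 25.75 tcp [0.5674 0.2341 0.1127] yaw_y 15.83 zax [ 0.0025  0.0032 -1.    ] q [-1.04  0.67  1.02  1.48 -0.58  1.31  0.3 ] open 0.0174 F [3.5 4.5 3.1]
0.0016232544699060557
```

```bash
python3 -c "
from rig import env
print(env.finish_job())"
```

```text
the job is handed in; nothing more can be done
None
```

I put the smallest blue-banded canister upright on the riser and let go. I then gripped the bar handle at 30 N and turned the turntable about 151° clockwise. The job was handed in at about 26 s with the handle still gripped; the hand-in reports no verdict.

**Last checks:**
- **Canister:** upright on the riser. By the top camera it was about 4 mm off the riser's centre when placed; the limit is 14 mm at the end. The side view showed it centred.
- **Front alignment:** the riser is at 194–196°, judged from the tool yaw, the green jar and the canister. The pointer is at 195.8° in the top view and 194.1° in the side view, so they agree within about 2° (limit 7°).
- **Holding still:** arm joints at rest (speeds under 0.002 rad/s), fingers closed on the 18 mm bar (opening about 17 mm), about 6–7 N of leftover force at the wrist.
- **Bystanders:** in the side view the only change on the tray is the missing canister. The top view also showed changed pixels there, but I did not check where; no contact force came up near the tray objects.

**What disagreed:**
- The side camera put the real fingertips about 36 mm above the reported TCP. The reported TCP also went below the tray floor with no force. I therefore set heights by camera and contact, and chose the handle grip so that the grasp point is within 40 mm of the handle by either measure.
- The two cameras differed by about 2 mm.

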